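# Check load on the beam-bending rig

## Task

Load the three-point bending rig for its daily check: take the thick steel reference beam from the notched rack and lay it flat across the rig's two supports under the raised loading nose, centred along and across, and let go of it. Then stand the largest brass weight upright in the middle of the small pan on top of the rig, so that the loading shaft sinks and its nose bears on the beam. Leave the thin beam and the two smaller weights where they are.

Things in the scene. Friction and masses are not known exactly. Their poses are not given: they have to be found in the camera images.
- bend_rig: the bending rig, fixed to the bench; x = the direction in which the beam has to lie, z up, origin on the bench under mid-span. Aluminium base plate x +-93, y -103 to 47 mm, its top 20 mm up. A beam is brought in sideways from the open +y side, under nose and head, the fingers between the supports: a vertical gripper fouls the head, one leaned back 35 to 45 degrees along x does not
- support_mid (a point): point midway between the rig's two supports at the height of their tops, 75 mm above the bench; axes as those of bend_rig. Supports: pillars at x = +-51 mm from this point, 8 mm thick (x), 28 mm wide (y), with a rounded steel top
- head_mid (a point): centre of the grey head, a box that hangs over mid-span: 68 mm (x), y -96 to 28 mm from mid-span, from 126 to 186 mm above the bench; a 22 mm wide bush under it reaches down to 120 mm. Axes as those of bend_rig. The column that carries it stands on the -y side: x +-31, y -95 to -77 mm from mid-span
- thick_beam: the thick reference beam: plain steel bar 127 mm (its x) x 12.7 mm (y) x 6.35 mm (z), 80 g before variation; origin at the centre of its underside. It lies flat in one of the two notches of the rack, underside 38 mm above the bench
- thick_beam_mid (a point): centre of the thick beam (3.2 mm above its underside); axes as those of the beam
- thin_beam: the thin reference beam, not to be used: same length and width but only 2 mm thick, in the other notch of the rack, 55 mm beside the thick one; origin at the centre of its underside, x along it
- beam_rack: grey plastic rack, fixed, 136 x 116 mm; origin on the bench at its centre, x along the beams. 6 mm base plate; two cross bars at x = +-54 mm, 8 mm thick (x), with notches 17 mm wide at y = +-27.5 mm; notch floors 38 mm and bar tops 46 mm above the bench, so a beam is free between the bars with 32 mm of room under it
- load_shaft (a joint): travel of the loading shaft in m: 0 = up, grows as it sinks (limit 0.022). A spring lifts it with 0.45 N plus 10 N per m of travel: only the 100 g weight brings it right down. Its nose, a round steel bar 8 mm thick, 24 mm long across the beam at mid-span, has its lower edge 95 mm above the bench at 0, and touches a thick beam on the supports at 0.014 (14 mm gap)
- pan_top (a point): centre of the upper face of the weight pan, a steel disc of 44 mm diameter on top of the loading shaft, 229 mm above the bench when the shaft is up; it has a 2 mm lip and sinks with the shaft. The head's top lies 43 mm below it, a 15 mm wide sensor tip reaches up to 222 mm at 55 mm from it on the rig's -y side
- weight_100: the largest of three brass weights, 100 g: 21 mm diameter up to 29 mm height, then a 12 mm knob, 36 mm in all; origin at the centre of its foot, z up. It stands on the weight tray, its foot 3 mm above the bench
- weight_50: the middle brass weight, 17 mm diameter, 30 mm high, not to be used; origin at its foot
- weight_20: the smallest brass weight, 13 mm diameter, 26 mm high, not to be used; origin at its foot
- weight_tray: flat aluminium tray, fixed, 176 x 62 mm with a lip 10 mm high all round; origin on the bench at its centre, x along it. Its floor is 3 mm up; the three weights stand 55 mm apart on its long centre line in any order
Things that resemble listed ones, but are neither listed nor needed, are in the scene too. Leave any orange look-alike of the thick_beam alone. Leave any green look-alike of the weight_tray alone.

How it is judged:
On the way, in this order (a step that is already met when the one before it is completed fails the run):
1. the thick beam lies flat and centred on both supports, let go and at rest (x of thick_beam_mid in the frame of support_mid between -0.008 and 0.008 m and y of thick_beam_mid in the frame of support_mid between -0.006 and 0.006 m and z of thick_beam_mid in the frame of support_mid between 0.001 and 0.0054 m and angle between the x axis of thick_beam and the x axis of support_mid, either way round below 0.09 rad and angle between the z axis of thick_beam and the z axis of support_mid, either way round below 0.06 rad and contact force between the fingers and thick_beam below 0.05 N and linear speed of thick_beam below 0.02 m/s), for 0.3 s.
2. the largest weight stands on the pan and has brought the nose down on to the beam (horizontal distance between weight_100 and pan_top below 0.009 m and z of weight_100 in the frame of pan_top between -0.003 and 0.003 m and angle between weight_100's own z axis and vertical below 0.08 rad and linear speed of weight_100 below 0.02 m/s and value of joint load_shaft between 0.0125 and 0.0155 m), for 0.2 s.
At the end, for the whole second after the job is handed in: Thick beam let go, at rest and flat on both supports, centre within 8 mm along and 6 mm across of their midpoint, within 5 degrees of the rig's x; 100 g weight upright and let go on the pan, within 9 mm of its centre; loading shaft down on the beam (travel 12.5 to 15.5 mm) (all of step 1 and all of step 2 and contact force between the fingers and weight_100 below 0.05 N); the robot touches nothing.
It fails at once if the thin beam is disturbed (moved more than 15 mm) (distance of thin_beam from where it was at the start of the episode above 0.015 m).
It fails at once if the middle weight is disturbed (moved more than 15 mm) (distance of weight_50 from where it was at the start of the episode above 0.015 m).
It fails at once if the smallest weight is disturbed (moved more than 15 mm) (distance of weight_20 from where it was at the start of the episode above 0.015 m).
It also fails if it takes over 72 s, if anything falls off the work surface, if the arm or the gripper's body presses on something with over 40 N, if the wrist force passes 120 N, or if a joint passes its speed limit or range.

## Robot

A 6-joint arm with a two-finger parallel gripper is mounted at the origin on a cart in front of the work surface, level with it; the furniture and walls round the work are solid. World frame = base frame: x ahead of the robot, y to its left, z up, the work surface at z = 0. Lengths are in m, angles in rad, forces in N, time in s.
With the tool pointing down it reaches from about 0.35 to 0.925 m from the base axis. Payload 6.4 kg.
Tool frame: the origin (TCP) lies on the centre line of the jaws, within the pads' length; the fingertips stand 17 mm ahead of it and the grasp point (between the pads) lies 2 mm behind it; z points along the fingers, y is the line along which they close (so a half turn about z gives the same grasp; the last joint's range is limited). The gripper opens to 94 mm and grips with 3 to 60 N. Pads are 16 mm wide; open, the fingers measure 119 mm over their backs; the gripper's body (75 mm by 177 mm) begins 78 mm behind the grasp point.
Start: joints at [1.086, 0.245, 1.558, -0, 1.339, -0.174], TCP at [0.199, 0.619, 0.222] pointing down, gripper open.
Joint ranges: [-3.13, 3.13], [-1.02, 2.26], [0.13, 2.54], [-0.95, 4.09], [0.21, 2.88], [-2.74, 2.74]. Speed limits (rad/s): [2.57, 2.57, 3.14, 3.14, 3.14, 3.14].

## Interface

Orientations are given as a unit quaternion [x, y, z, w].
In Python, from rig import env, cams, job gives the robot as it stands. The module is installed in compiled form; this text tells all that it offers.
- The arm moves only by the tool send_rows, never from a script. Its argument "rows" is a list of rows, each an object of numbers: "ax", "ay", "az": the turn, a rotation vector about the tool's x, y, z in rad; "x", "y", "z": the shift along the tool's x, y, z in cm; "jaw": the opening, from -1 (shut) to 1 (fully open). In form: [{"ax": .., "ay": .., "az": .., "x": .., "y": .., "z": .., "jaw": ..}, ...]. A call has 1 to 8 rows; each row shifts and turns the commanded pose from where the row before left it, along the tool's axes as they then stand; what a row does not reach is not made up. A row lasts 1/12 s, in which the tool goes at most 41.7 mm and 7.16 degrees, less where a joint would pass 70% of its speed; a pose out of reach is approached as far as the arm can. A call with a gripper value outside its range is refused whole. The fingers move at their own pace and stop on an object; "grip_force" is the grip in N (left out, the last holds). Time passes only in rows, so rows that do not move let the fingers close. It gives the time, the measured TCP pose, the force, the opening and the grip force at its end, in the units of the state.
- env.get_state(): the state, without advancing time (a new reading comes with each control period).
- cams.camera(name): name is "side" or "top"; returns a dict with "frame" (480x640x3 uint8, red, green, blue), "depth" (480x640 float32, m along the optical axis (not along the pixel's ray), 0 where there is no reading), "fx", "fy", "cx", "cy" (pixels), "k1" (the pictures are not rectified: a ray, as slopes to the right and down, at radius r is drawn at 1 + k1 r^2 times it, then the intrinsics apply), "eye" and "rotation" of the camera in the world. Camera axes: x right, y down, z forward; pixel columns grow to the right and rows downward; lengths in m; the calibration is good to about 2 mm. A picture is of the moment at which its call begins.
- job.close_job(): hands the job in; it is judged then, once.
The state is a dict: "time_s": time; "q": joint angles; "dq": joint speeds; "effort": joint torques, N m; "ee_pos": TCP position; "eef_rot": TCP orientation; "wrist_force": force on the tool from outside, world axes, zero at the start; "wrist_torque": the same for the moment, N m; "opening": finger opening in m; "grasp_force": force on a finger pad.
Only numpy, scipy, OpenCV 4.12 (cv2) and the standard library are available. Lean on these libraries where they do the work, as an engineer would, in place of code of your own. Each camera call takes 0.05 s, during which the arm holds its last target. There are 200 camera calls.

## Working session

There is one attempt and no reset: what is moved stays moved. The work goes in short steps, Python scripts to look and compute and a tool call to move; the robot and the scene stay as the last step left them, time stands still between calls to the robot, and variables do not carry over. Pictures are saved under pics/ and viewed, at most 10 in all, crops included, and the job is handed in when it is done.

Besides the shell and the picture viewer there is one more tool, called after ">>>" in YAML: its name, and indented under it one key for each argument. send_rows: Moves the arm, as the interface text tells. Its arguments: {"type":"object","properties":{"rows":{"type":"array"},"grip_force":{"type":"number"}},"required":["rows"]}

```bash
mkdir -p pics; cat > h.py <<'E'
import numpy as np, cv2
from scipy.spatial.transform import Rotation as R
from rig import env,cams,job
def snap(n,save=None):
    c=cams.camera(n)
    if save: cv2.imwrite('pics/'+save,c['frame'][:,:,::-1]); np.savez('pics/'+save[:-4]+'.npz',**c)
    return c
def load(s): return dict(np.load('pics/'+s+'.npz'))
def rays(c,u,v):
    p=np.stack([(np.asarray(u,float)-c['cx'])/c['fx'],(np.asarray(v,float)-c['cy'])/c['fy']],-1)
    q=p.copy()
    for _ in range(15): q=p/(1+c['k1']*(q**2).sum(-1,keepdims=True))
    return np.concatenate([q,np.ones(q.shape[:-1]+(1,))],-1)
def Rm(c):
    r=np.array(c['rotation'],float)
    return r if r.shape==(3,3) else R.from_quat(r).as_matrix()
def onz(c,u,v,z):
    d=rays(c,u,v)@Rm(c).T; e=np.array(c['eye']); return e+d*((z-e[2])/d[...,2])[...,None]
def cloud(c):
    v,u=np.mgrid[0:480,0:640]; return np.array(c['eye'])+(rays(c,u,v)*c['depth'][...,None])@Rm(c).T
E
python3 - <<'E'
from h import *
for n in('top','side'):
    c=snap(n,n+'0.png'); print(n,c['eye'],Rm(c).round(3).tolist(),c['fx'],c['k1'])
s=env.get_state(); print(s['time_s'],s['ee_pos'],s['eef_rot'],s['opening'])
E
```

```text
top [0.35031396 0.24396278 1.20416237] [[0.026, -0.983, 0.183], [-1.0, -0.028, -0.006], [0.011, -0.183, -0.983]] 465.83395651024244 -0.11802602069176289
side [0.21011215 1.33335835 0.86405736] [[-0.962, -0.128, 0.239], [-0.271, 0.511, -0.816], [-0.018, -0.85, -0.527]] 539.4559200326867 -0.06083299661226529
0.1 [0.19853836 0.61841343 0.22147167] [ 1.54771115e-01  9.87949990e-01 -8.01607625e-04 -2.77442618e-04] 0.09425005835038333
```

View pics/top0.png

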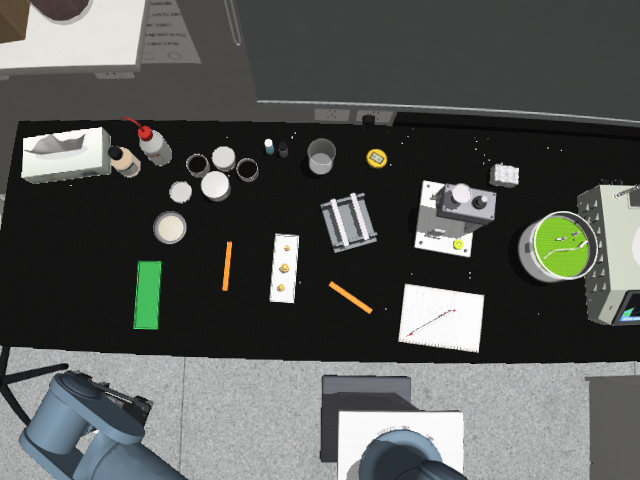

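View pics/side0.png

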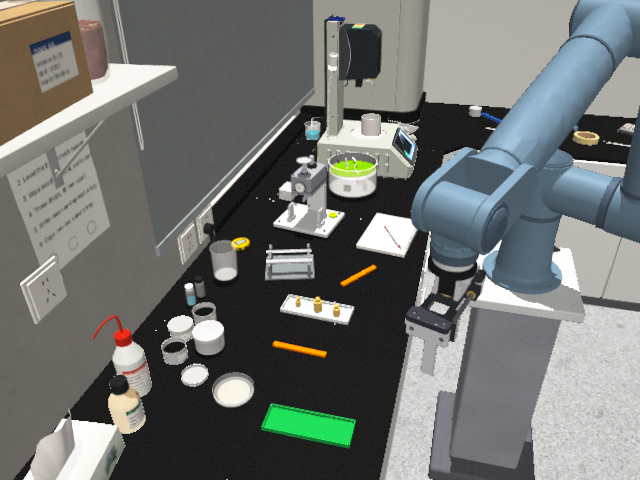

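Top view: bend rig at about (450,215), rack at (348,222) holding two steel bars, at (335,222) and (357,218). White tray at (285,268) holds three weights. Look-alikes for the beam are the orange bars at (227,266) and (350,297), plus the thin beam. The look-alike for the tray is green, at (147,295). Next I'll check the choices in a close crop.

```bash
python3 - <<'E'
from h import *
t=cv2.imread('pics/top0.png');s=cv2.imread('pics/side0.png')
rs=lambda i,k:cv2.resize(i,None,fx=k,fy=k,interpolation=cv2.INTER_CUBIC)
a=rs(t[185:260,310:385],5.33);b=rs(t[170:260,410:500],4.44);c=rs(t[230:305,260:310],4)
A=cv2.resize(a,(400,400));B=cv2.resize(b,(400,400))
cv2.imwrite('pics/ct.png',np.hstack([A,B]))
d=rs(s[235:285,255:325],5.5);e=rs(s[285:325,275:360],4.5);f=rs(s[145:240,265:350],4.5)
H=np.zeros((600,800,3),np.uint8);H[:275,:385]=d[:275,:385];H[300:480,:382]=e[:180,:382];H[:427,400:782]=f[:427,:382]
cv2.imwrite('pics/cs.png',H)
E
```

```text
(no output)
```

View pics/ct.png

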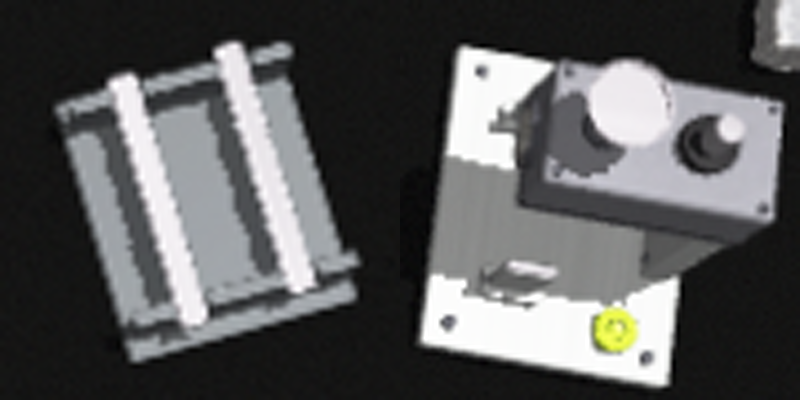

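View pics/cs.png

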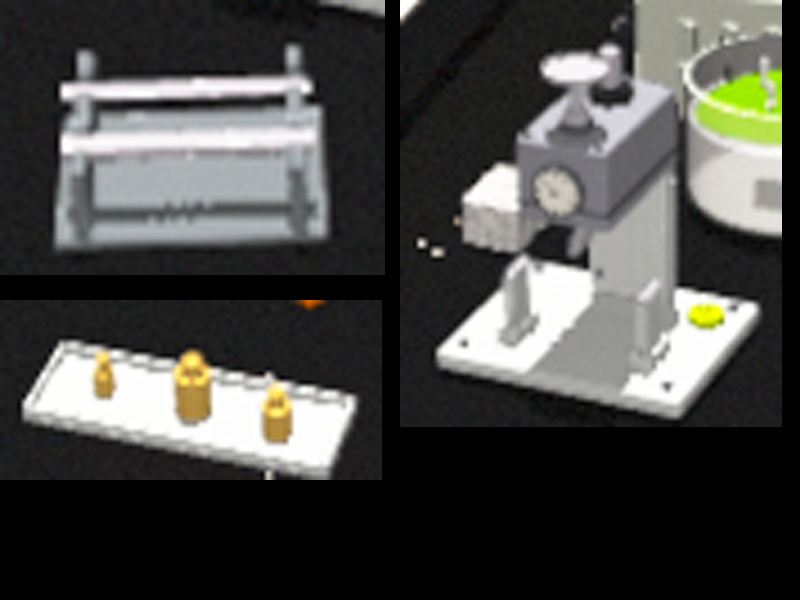

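The close crops settle the choices. The bar at (335,222) in the top view, nearer in the side view, looks thicker; depth will confirm it. The largest weight is the middle one on the tray, (284,268). The rig's open side faces left in the top view, towards the side camera.

```bash
cat > meas.py <<'E'
from h import *
t=load('top0');s=load('side0')
def rect(c,pc,m,name):
    p=pc[m]; xy=p[:,:2].astype(np.float32)
    (cx,cy),(w,h),a=cv2.minAreaRect(xy*1000); b=cv2.boxPoints(((cx,cy),(w,h),a))
    e=[b[1]-b[0],b[2]-b[1]]; L=max(e,key=np.linalg.norm)
    print(name,'n',len(p),'ctr',round(cx,1),round(cy,1),'size',round(w,1),round(h,1),'ang',np.degrees(np.arctan2(L[1],L[0])).round(2),'zmed',np.median(p[:,2]).round(4),'mean',(p[:,:2].mean(0)*1000).round(1))
def box(u0,v0,u1,v1):
    m=np.zeros((480,640),bool); m[v0:v1,u0:u1]=1; return m
for n,c,bx in(('top',t,[(329,195,350,248),(350,190,371,242)]),('side',s,[(264,258,316,266),(264,248,314,255)])):
    pc=cloud(c); g=c['frame'].min(-1)
    for b in bx: 
        m=box(*b)&(g>200)&(pc[...,2]>.03)&(pc[...,2]<.06); rect(c,pc,m,n+' beam')
        p=pc[m]; xy=p[:,:2]-p[:,:2].mean(0); w,V=np.linalg.eigh(xy.T@xy); print('  pca ang',np.degrees(np.arctan2(V[1,1],V[0,1])))
def tri(a,b):
    P=[];D=[]
    for c,(u,v) in((t,a),(s,b)):
        d=rays(c,u,v)@Rm(c).T; P.append(np.array(c['eye']));D.append(d/np.linalg.norm(d))
    A=sum(np.eye(3)-np.outer(d,d) for d in D);B=sum((np.eye(3)-np.outer(d,d))@p for p,d in zip(P,D))
    return np.linalg.solve(A,B)
print('pan tri',tri((461.8,192.5),(303.9,160.1)).round(4), 'onz .229', onz(t,461.8,192.5,.229).round(4),onz(s,303.9,160.1,.229).round(4))
for c in(t,s):
    pc=cloud(c)
    m=(pc[...,2]>.222)&(pc[...,2]<.24)&(abs(pc[...,0]-.4-.1)<.25)&(abs(pc[...,1])<.15); rect(c,pc,m,'pan?')
    g=c['frame'].astype(int)
    m=(pc[...,2]>.176)&(pc[...,2]<.194)&(abs(pc[...,0]-.45)<.25)&(abs(pc[...,1]+.02)<.17); rect(c,pc,m,'head')
for q in [(423.1,180.1),(414.5,247.3),(470.1,256.7)]: print('plate t',onz(t,*q,.02).round(4))
for q in [(273.4,222.8),(327.7,234.6),(345,212.1)]: print('plate s',onz(s,*q,.02).round(4))
# weights: brass mask
for n,c in(('top',t),('side',s)):
    pc=cloud(c); hsv=cv2.cvtColor(c['frame'],cv2.COLOR_RGB2HSV)
    b=(260,230,310,305) if n=='top' else (275,285,360,325)
    m=box(*b)&(hsv[...,1]>90)&(hsv[...,2]>60)&(pc[...,2]>.005)
    k,l,st,ce=cv2.connectedComponentsWithStats(m.astype(np.uint8))
    for i in range(1,k):
        if st[i,4]>8:
            p=pc[l==i]; print(n,'weight',ce[i].round(1),st[i],'xy',p[:,:2].mean(0).round(4),'zmax',p[:,2].max().round(4), 'onz20mm',onz(c,*ce[i],.02).round(4))
    g=c['frame'].min(-1); m=box(*b)&(g>190)&(pc[...,2]>-.01)&(pc[...,2]<.02); rect(c,pc,m,n+' tray')
E
python3 meas.py
```

```text
top beam n 225 ctr 623.1 168.4 size 124.7 12.6 ang 17.96 zmed 0.0446 mean [623.  168.5]
  pca ang -162.4109819159177
top beam n 223 ctr 642.3 116.9 size 125.2 15.4 ang 15.25 zmed 0.0402 mean [640.2 116.5]
  pca ang -162.64306326309415
side beam n 118 ctr 624.9 170.8 size 124.0 23.4 ang 15.92 zmed 0.0436 mean [624.7 170.9]
  pca ang -162.38038245257692
side beam n 93 ctr 643.0 119.6 size 124.5 26.2 ang 20.02 zmed 0.0394 mean [645.2 119.1]
  pca ang -162.83522712285003
pan tri [ 0.6544 -0.0902  0.2283] onz .229 [ 0.6555 -0.0898  0.229 ] [ 0.6525 -0.0882  0.229 ]
pan? n 298 ctr 648.0 -106.2 size 82.0 41.6 ang 71.14 zmed 0.2297 mean [653.6 -90.6]
head n 1116 ctr 648.6 -120.5 size 126.1 69.3 ang 82.35 zmed 0.1864 mean [ 641.8 -119.4]
pan? n 92 ctr 648.2 -96.6 size 66.7 46.6 ang 61.5 zmed 0.2286 mean [654.3 -87.7]
head n 375 ctr 650.0 -119.6 size 130.0 71.6 ang 81.07 zmed 0.1849 mean [ 644.1 -101.5]
plate t [ 0.7517 -0.0562  0.02  ]
plate t [ 0.5677 -0.0296  0.02  ]
plate t [ 0.5468 -0.1774  0.02  ]
plate s [ 0.7491 -0.0544  0.02  ]
plate s [ 0.5644 -0.0258  0.02  ]
plate s [ 0.5453 -0.1773  0.02  ]
top weight [286.6 247.6] [285 246   4   4  15] xy [0.5569 0.3025] zmax 0.0298 onz20mm [0.5575 0.3026 0.02  ]
top weight [284.4 267.5] [281 264   8   8  51] xy [0.5037 0.3056] zmax 0.0415 onz20mm [0.5055 0.3063 0.02  ]
top weight [280.6 287.2] [278 284   6   7  30] xy [0.4508 0.3113] zmax 1.2042 onz20mm [0.4549 0.3142 0.02  ]
top tray n 1371 ctr 506.3 307.3 size 61.2 175.2 ang -2.4 zmed 0.0039 mean [505.6 307.6]
side weight [297.4 301.3] [296 297   4   9  30] xy [0.5582 0.3056] zmax 0.0294 onz20mm [0.5568 0.3097 0.02  ]
side weight [317.3 304.2] [314 297   8  15  98] xy [0.5038 0.3124] zmax 0.039 onz20mm [0.5051 0.3082 0.02  ]
side weight [336.2 310.2] [333 304   7  12  60] xy [0.454  0.3178] zmax 0.0348 onz20mm [0.4536 0.3196 0.02  ]
side tray n 826 ctr 509.8 301.0 size 84.6 181.7 ang -2.32 zmed 0.0035 mean [508.2 307.1]
```

```bash
cat >> h.py <<'E'
def tilt(yaw_deg,t_deg):
    a=np.radians(yaw_deg);t=np.radians(t_deg)
    xh=np.array([np.cos(a),np.sin(a),0]);yh=np.array([-np.sin(a),np.cos(a),0]);zh=np.array([0,0,1])
    z=np.sin(t)*xh-np.cos(t)*zh
    return np.stack([np.cross(yh,z),yh,z],1)
BEAM=(np.array([.6235,.169,.0412]),17.5); RIG=(np.array([.6535,-.0885,0]),-8.2)
def at(F,x,y,z):
    a=np.radians(F[1]); return np.array([F[0][0]+x*np.cos(a)-y*np.sin(a),F[0][1]+x*np.sin(a)+y*np.cos(a),z])
def plan(*targets):
    """targets: (grasp point, R). prints rotation (tool axes) then shift (cm, tool axes after the rotation)"""
    s=env.get_state(); R0=R.from_quat(s['eef_rot']); p=np.array(s['ee_pos']);
    print('t',round(s['time_s'],2),'tcp',p.round(4),'op',round(s['opening'],4),'F',np.round(s['wrist_force'],1),'g',round(float(np.max(s['grasp_force'])),2),'q',np.round(s['q'],2))
    for g,M in targets:
        Rt=R.from_matrix(M); rv=(R0.inv()*Rt).as_rotvec(); tp=g+.002*M[:,2]
        d=M.T@(tp-p)*100
        print('rot',rv.round(4),'|',np.linalg.norm(rv).round(3),' shift cm',d.round(2),'|',np.linalg.norm(d).round(1)); R0=Rt;p=tp
E
python3 - <<'E'
from h import *
M=tilt(17.5,40)
plan((at(BEAM,-.025,0,.22),M),(at(BEAM,-.025,0,.10),M),(at(BEAM,-.025,0,.0412),M))
E
```

```text
t 0.1 tcp [0.1985 0.6184 0.2215] op 0.0943 F [ 0.5  0.  -0.3] g 0.0 q [ 1.09  0.25  1.56  0.    1.34 -0.17]
rot [-0.2165 -0.6763 -0.5902] | 0.923  shift cm [-18.69 -55.64  16.07] | 60.9
rot [0. 0. 0.] | 0.0  shift cm [7.71 0.   9.19] | 12.0
rot [0. 0. 0.] | 0.0  shift cm [3.78 0.   4.5 ] | 5.9
```

>>> send_rows:
  rows:
    - {"ax": -0.027,"ay": -0.0845,"az": -0.074,"jaw": -0.15}
    - {"ax": -0.027,"ay": -0.0845,"az": -0.074,"jaw": -0.15}
    - {"ax": -0.027,"ay": -0.0845,"az": -0.074,"jaw": -0.15}
    - {"ax": -0.027,"ay": -0.0845,"az": -0.074,"jaw": -0.15}
    - {"ax": -0.027,"ay": -0.0845,"az": -0.074,"jaw": -0.15}
    - {"ax": -0.027,"ay": -0.0845,"az": -0.074,"jaw": -0.15}
    - {"ax": -0.027,"ay": -0.0845,"az": -0.074,"jaw": -0.15}
    - {"ax": -0.027,"ay": -0.0845,"az": -0.074,"jaw": -0.15}

```text
schema error: expected keys ax, ay, az, x, y, z, jaw
```

>>> send_rows:
  rows:
    - {"x": -0.93,"y": -2.78,"z": 0.8,"jaw": -0.15}
    - {"x": -0.93,"y": -2.78,"z": 0.8,"jaw": -0.15}
    - {"x": -0.93,"y": -2.78,"z": 0.8,"jaw": -0.15}
    - {"x": -0.93,"y": -2.78,"z": 0.8,"jaw": -0.15}
    - {"x": -0.93,"y": -2.78,"z": 0.8,"jaw": -0.15}
    - {"x": -0.93,"y": -2.78,"z": 0.8,"jaw": -0.15}
    - {"x": -0.93,"y": -2.78,"z": 0.8,"jaw": -0.15}
    - {"x": -0.93,"y": -2.78,"z": 0.8,"jaw": -0.15}

```text
schema error: expected keys ax, ay, az, x, y, z, jaw
```

>>> send_rows:
  rows:
    - {"x": -0.93,"y": -2.78,"z": 0.8,"jaw": -0.15}
    - {"x": -0.93,"y": -2.78,"z": 0.8,"jaw": -0.15}
    - {"x": -0.93,"y": -2.78,"z": 0.8,"jaw": -0.15}
    - {"x": -0.93,"y": -2.78,"z": 0.8,"jaw": -0.15}
    - {"x": -0.93,"y": -2.78,"z": 0.8,"jaw": -0.15}
    - {"x": -0.93,"y": -2.78,"z": 0.8,"jaw": -0.15}
    - {"x": -0.93,"y": -2.78,"z": 0.8,"jaw": -0.15}
    - {"x": -0.93,"y": -2.78,"z": 0.8,"jaw": -0.15}

```text
schema error: expected keys ax, ay, az, x, y, z, jaw
```

```bash
python3 - <<'E'
from h import *
M=tilt(17.5,40)
plan((at(BEAM,-.025,0,.10),M),(at(BEAM,-.025,0,.0412),M))
E
```

```text
t 0.1 tcp [0.1985 0.6184 0.2215] op 0.0943 F [ 0.5  0.  -0.3] g 0.0 q [ 1.09  0.25  1.56  0.    1.34 -0.17]
rot [-0.2165 -0.6763 -0.5902] | 0.923  shift cm [-10.97 -55.64  25.26] | 62.1
rot [0. 0. 0.] | 0.0  shift cm [3.78 0.   4.5 ] | 5.9
```

All seven keys are needed in every row.

>>> send_rows:
  rows:
    - {"ax": -0.027,"ay": -0.0845,"az": -0.074,"x": 0,"y": 0,"z": 0,"jaw": -0.15}
    - {"ax": -0.027,"ay": -0.0845,"az": -0.074,"x": 0,"y": 0,"z": 0,"jaw": -0.15}
    - {"ax": -0.027,"ay": -0.0845,"az": -0.074,"x": 0,"y": 0,"z": 0,"jaw": -0.15}
    - {"ax": -0.027,"ay": -0.0845,"az": -0.074,"x": 0,"y": 0,"z": 0,"jaw": -0.15}
    - {"ax": -0.027,"ay": -0.0845,"az": -0.074,"x": 0,"y": 0,"z": 0,"jaw": -0.15}
    - {"ax": -0.027,"ay": -0.0845,"az": -0.074,"x": 0,"y": 0,"z": 0,"jaw": -0.15}
    - {"ax": -0.027,"ay": -0.0845,"az": -0.074,"x": 0,"y": 0,"z": 0,"jaw": -0.15}
    - {"ax": -0.027,"ay": -0.0845,"az": -0.074,"x": 0,"y": 0,"z": 0,"jaw": -0.15}

```text
time_s: 0.77
ee_pos: [0.1983, 0.619, 0.2225]
eef_rot: [-0.146, 0.928, 0.053, 0.34]
wrist_force: [0.6, -0.5, 0.2]
opening: 0.0442
grasp_force: 0.0
```

>>> send_rows:
  rows:
    - {"ax": 0,"ay": 0,"az": 0,"x": -1.1,"y": -2.8,"z": 0.6,"jaw": -0.15}
    - {"ax": 0,"ay": 0,"az": 0,"x": -1.1,"y": -2.8,"z": 0.6,"jaw": -0.15}
    - {"ax": 0,"ay": 0,"az": 0,"x": -1.1,"y": -2.8,"z": 0.6,"jaw": -0.15}
    - {"ax": 0,"ay": 0,"az": 0,"x": -1.1,"y": -2.8,"z": 0.6,"jaw": -0.15}
    - {"ax": 0,"ay": 0,"az": 0,"x": -1.1,"y": -2.8,"z": 0.6,"jaw": -0.15}
    - {"ax": 0,"ay": 0,"az": 0,"x": -1.1,"y": -2.8,"z": 0.6,"jaw": -0.15}
    - {"ax": 0,"ay": 0,"az": 0,"x": -1.1,"y": -2.8,"z": 0.6,"jaw": -0.15}
    - {"ax": 0,"ay": 0,"az": 0,"x": -1.1,"y": -2.8,"z": 0.6,"jaw": -0.15}

```text
time_s: 1.43
ee_pos: [0.3605, 0.4337, 0.2419]
eef_rot: [-0.144, 0.929, 0.052, 0.338]
wrist_force: [0.6, -0.5, 0.3]
opening: 0.0396
grasp_force: 0.0
```

```bash
python3 - <<'E'
from h import *
M=tilt(17.5,40)
plan((at(BEAM,-.025,0,.18),M),(at(BEAM,-.025,0,.10),M),(at(BEAM,-.025,0,.0412),M))
E
```

```text
t 1.43 tcp [0.3605 0.4337 0.2419] op 0.0396 F [ 0.6 -0.5  0.3] g 0.0 q [ 0.83 -0.25  2.13 -0.52  0.7  -0.75]
rot [0.0011 0.0003 0.0014] | 0.002  shift cm [ -7.22 -33.15  14.34] | 36.8
rot [0. 0. 0.] | 0.0  shift cm [5.14 0.   6.13] | 8.0
rot [0. 0. 0.] | 0.0  shift cm [3.78 0.   4.5 ] | 5.9
```

>>> send_rows:
  rows:
    - {"ax": 0,"ay": 0,"az": 0,"x": -0.7,"y": -3.3,"z": 1.4,"jaw": -0.15}
    - {"ax": 0,"ay": 0,"az": 0,"x": -0.7,"y": -3.3,"z": 1.4,"jaw": -0.15}
    - {"ax": 0,"ay": 0,"az": 0,"x": -0.7,"y": -3.3,"z": 1.4,"jaw": -0.15}
    - {"ax": 0,"ay": 0,"az": 0,"x": -0.7,"y": -3.3,"z": 1.4,"jaw": -0.15}
    - {"ax": 0,"ay": 0,"az": 0,"x": -0.7,"y": -3.3,"z": 1.4,"jaw": -0.15}
    - {"ax": 0,"ay": 0,"az": 0,"x": -0.7,"y": -3.3,"z": 1.4,"jaw": -0.15}
    - {"ax": 0,"ay": 0,"az": 0,"x": -0.7,"y": -3.3,"z": 1.4,"jaw": -0.15}
    - {"ax": 0,"ay": 0,"az": 0,"x": -0.7,"y": -3.3,"z": 1.4,"jaw": -0.15}

```text
time_s: 2.1
ee_pos: [0.5501, 0.2163, 0.1921]
eef_rot: [-0.143, 0.929, 0.052, 0.338]
wrist_force: [-0.8, 0.2, -1.2]
opening: 0.0399
grasp_force: 0.0
```

>>> send_rows:
  rows:
    - {"ax": 0,"ay": 0,"az": 0,"x": -0.7,"y": -3.3,"z": 1.4,"jaw": -0.15}
    - {"ax": 0,"ay": 0,"az": 0,"x": -0.7,"y": -3.3,"z": 1.4,"jaw": -0.15}
    - {"ax": 0,"ay": 0,"az": 0,"x": 0,"y": 0,"z": 0,"jaw": -0.15}
    - {"ax": 0,"ay": 0,"az": 0,"x": 0,"y": 0,"z": 0,"jaw": -0.15}

```text
time_s: 2.43
ee_pos: [0.5972, 0.1621, 0.1791]
eef_rot: [-0.142, 0.929, 0.052, 0.337]
wrist_force: [-1.0, -0.5, 0.1]
opening: 0.0401
grasp_force: 0.0
```

```bash
python3 - <<'E'
from h import *
M=tilt(17.5,40)
plan((at(BEAM,-.025,0,.10),M),(at(BEAM,-.025,0,.0412),M))
E
```

```text
t 2.43 tcp [0.5972 0.1621 0.1791] op 0.0401 F [-1.  -0.5  0.1] g 0.0 q [-0.   -0.11  2.14  0.43  0.48 -2.2 ]
rot [-0.0002 -0.0012 -0.002 ] | 0.002  shift cm [ 4.92 -0.13  6.39] | 8.1
rot [0. 0. 0.] | 0.0  shift cm [3.78 0.   4.5 ] | 5.9
```

>>> send_rows:
  rows:
    - {"ax": 0,"ay": 0,"az": 0,"x": 1.2,"y": -0.03,"z": 1.6,"jaw": -0.15}
    - {"ax": 0,"ay": 0,"az": 0,"x": 1.2,"y": -0.03,"z": 1.6,"jaw": -0.15}
    - {"ax": 0,"ay": 0,"az": 0,"x": 1.2,"y": -0.03,"z": 1.6,"jaw": -0.15}
    - {"ax": 0,"ay": 0,"az": 0,"x": 1.3,"y": -0.04,"z": 1.6,"jaw": -0.15}
    - {"ax": 0,"ay": 0,"az": 0,"x": 0,"y": 0,"z": 0,"jaw": -0.15}
    - {"ax": 0,"ay": 0,"az": 0,"x": 0,"y": 0,"z": 0,"jaw": -0.15}

```text
time_s: 2.93
ee_pos: [0.5991, 0.1649, 0.0984]
eef_rot: [-0.144, 0.929, 0.053, 0.337]
wrist_force: [-0.0, -0.5, 0.8]
opening: 0.0398
grasp_force: 0.0
```

```bash
python3 - <<'E'
from h import *
M=tilt(17.5,40)
c=snap('side','side1.png');d=snap('top','top1.png')
a=c['frame'][190:310,220:380,::-1];b=d['frame'][170:290,270:430,::-1]
cv2.imwrite('pics/c1.png',np.hstack([cv2.resize(a,(400,300),interpolation=2),cv2.resize(b,(400,300),interpolation=2)]))
plan((at(BEAM,-.025,0,.0412),M))
E
```

```text
t 3.03 tcp [0.6011 0.1645 0.101 ] op 0.04 F [0.2 0.  0.2] g 0.0 q [ 0.    0.05  2.16  0.66  0.32 -2.44]
rot [0.0015 0.0026 0.0022] | 0.004  shift cm [ 4.02 -0.25  4.64] | 6.1
```

View pics/c1.png

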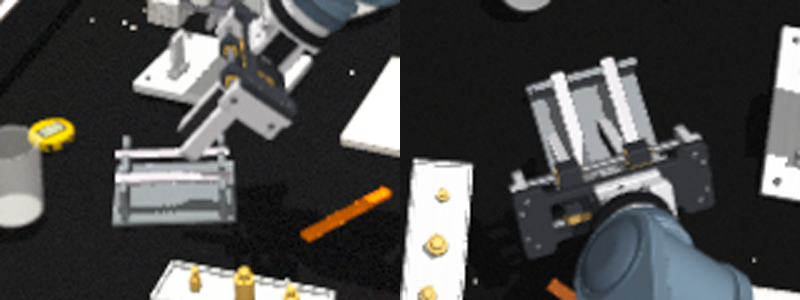

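The tilted gripper is straddling the front beam (side1) and lined up with it. Joint 5 is close to its lower limit at 40°, so I'll use a 36° lean.

```bash
python3 - <<'E'
from h import *
M=tilt(17.5,36)
plan((at(BEAM,-.028,0,.08),M),(at(BEAM,-.028,0,.0412),M))
E
```

```text
t 3.03 tcp [0.6011 0.1645 0.101 ] op 0.04 F [0.2 0.  0.2] g 0.0 q [ 0.    0.05  2.16  0.66  0.32 -2.44]
rot [0.0014 0.0724 0.0023] | 0.072  shift cm [ 1.66 -0.25  1.59] | 2.3
rot [0. 0. 0.] | 0.0  shift cm [2.28 0.   3.14] | 3.9
```

>>> send_rows:
  rows:
    - {"ax": 0,"ay": 0.036,"az": 0.001,"x": 0,"y": 0,"z": 0,"jaw": -0.15}
    - {"ax": 0,"ay": 0.036,"az": 0.001,"x": 0,"y": 0,"z": 0,"jaw": -0.15}
    - {"ax": 0,"ay": 0,"az": 0,"x": 0.83,"y": -0.12,"z": 0.8,"jaw": -0.15}
    - {"ax": 0,"ay": 0,"az": 0,"x": 0.83,"y": -0.12,"z": 0.8,"jaw": -0.15}
    - {"ax": 0,"ay": 0,"az": 0,"x": 0,"y": 0,"z": 0,"jaw": -0.15}
    - {"ax": 0,"ay": 0,"az": 0,"x": 0,"y": 0,"z": 0,"jaw": -0.15}

```text
time_s: 3.53
ee_pos: [0.5978, 0.1605, 0.0778]
eef_rot: [-0.145, 0.94, 0.048, 0.305]
wrist_force: [0.3, -0.5, 0.0]
opening: 0.0397
grasp_force: 0.0
```

```bash
python3 - <<'E'
from h import *
M=tilt(17.5,36)
plan((at(BEAM,-.028,0,.0412),M))
E
```

```text
t 3.53 tcp [0.5978 0.1605 0.0778] op 0.0397 F [ 0.3 -0.5  0. ] g 0.0 q [ 0.    0.1   2.13  0.54  0.35 -2.33]
rot [ 0.001  -0.0005 -0.0007] | 0.001  shift cm [2.23 0.04 3.11] | 3.8
```

>>> send_rows:
  rows:
    - {"ax": 0,"ay": 0,"az": 0,"x": 0.56,"y": 0.01,"z": 0.78,"jaw": -0.15}
    - {"ax": 0,"ay": 0,"az": 0,"x": 0.56,"y": 0.01,"z": 0.78,"jaw": -0.15}
    - {"ax": 0,"ay": 0,"az": 0,"x": 0.56,"y": 0.01,"z": 0.78,"jaw": -0.15}
    - {"ax": 0,"ay": 0,"az": 0,"x": 0.55,"y": 0.01,"z": 0.77,"jaw": -0.15}
    - {"ax": 0,"ay": 0,"az": 0,"x": 0,"y": 0,"z": 0,"jaw": -0.15}
    - {"ax": 0,"ay": 0,"az": 0,"x": 0,"y": 0,"z": 0,"jaw": -0.15}

```text
time_s: 4.03
ee_pos: [0.598, 0.1609, 0.0395]
eef_rot: [-0.145, 0.94, 0.048, 0.305]
wrist_force: [0.5, 0.3, 0.3]
opening: 0.0402
grasp_force: 0.0
```

```bash
python3 - <<'E'
from h import *
M=tilt(17.5,36)
plan((at(BEAM,-.028,0,.0412),M))
E
```

```text
t 4.03 tcp [0.598  0.1609 0.0395] op 0.0402 F [0.5 0.3 0.3] g 0.0 q [ 0.    0.19  2.13  0.68  0.28 -2.48]
rot [ 0.0011 -0.0005 -0.0007] | 0.001  shift cm [ 0.    0.   -0.01] | 0.0
```

Close on the beam, then lift.

>>> send_rows:
  rows:
    - {"ax": 0,"ay": 0,"az": 0,"x": 0,"y": 0,"z": 0,"jaw": -0.4}
    - {"ax": 0,"ay": 0,"az": 0,"x": 0,"y": 0,"z": 0,"jaw": -0.6}
    - {"ax": 0,"ay": 0,"az": 0,"x": 0,"y": 0,"z": 0,"jaw": -0.8}
    - {"ax": 0,"ay": 0,"az": 0,"x": 0,"y": 0,"z": 0,"jaw": -1}
    - {"ax": 0,"ay": 0,"az": 0,"x": 0,"y": 0,"z": 0,"jaw": -1}
    - {"ax": 0,"ay": 0,"az": 0,"x": 0,"y": 0,"z": 0,"jaw": -1}
    - {"ax": 0,"ay": 0,"az": 0,"x": 0,"y": 0,"z": 0,"jaw": -1}
    - {"ax": 0,"ay": 0,"az": 0,"x": 0,"y": 0,"z": 0,"jaw": -1}
  grip_force: 30

```text
time_s: 4.7
ee_pos: [0.5978, 0.1608, 0.039]
eef_rot: [-0.145, 0.94, 0.048, 0.305]
wrist_force: [-3.9, -1.0, 4.5]
opening: 0.0123
grasp_force: 30.0
```

>>> send_rows:
  rows:
    - {"ax": 0,"ay": 0,"az": 0,"x": -0.59,"y": 0,"z": -0.81,"jaw": -1}
    - {"ax": 0,"ay": 0,"az": 0,"x": -0.59,"y": 0,"z": -0.81,"jaw": -1}
    - {"ax": 0,"ay": 0,"az": 0,"x": -0.59,"y": 0,"z": -0.81,"jaw": -1}
    - {"ax": 0,"ay": 0,"az": 0,"x": -0.59,"y": 0,"z": -0.81,"jaw": -1}
    - {"ax": 0,"ay": 0,"az": 0,"x": -0.59,"y": 0,"z": -0.81,"jaw": -1}
    - {"ax": 0,"ay": 0,"az": 0,"x": -0.59,"y": 0,"z": -0.81,"jaw": -1}
    - {"ax": 0,"ay": 0,"az": 0,"x": 0,"y": 0,"z": 0,"jaw": -1}
    - {"ax": 0,"ay": 0,"az": 0,"x": 0,"y": 0,"z": 0,"jaw": -1}

```text
time_s: 5.37
ee_pos: [0.5977, 0.1607, 0.0986]
eef_rot: [-0.145, 0.94, 0.048, 0.305]
wrist_force: [-0.0, -0.5, -1.4]
opening: 0.0125
grasp_force: 30.0
```

```bash
python3 - <<'E'
from h import *
c=snap('side','side2.png');d=snap('top','top2.png')
a=c['frame'][170:290,220:380,::-1];b=d['frame'][150:270,270:430,::-1]
cv2.imwrite('pics/c2.png',np.hstack([cv2.resize(a,(400,300),interpolation=2),cv2.resize(b,(400,300),interpolation=2)]))
M=tilt(17.5,36);N=tilt(-8.2,36)
plan((at(RIG,-.028,.12,.10),N),(at(RIG,-.028,.12,.084),N),(at(RIG,-.028,0,.084),N))
E
```

```text
t 5.47 tcp [0.597  0.1607 0.0975] op 0.0124 F [ 0.4 -0.2 -1.2] g 30.0 q [ 0.    0.06  2.13  0.48  0.39 -2.26]
rot [ 0.2647 -0.0037  0.3622] | 0.449  shift cm [ -5.29 -11.86   3.73] | 13.5
rot [0. 0. 0.] | 0.0  shift cm [0.94 0.   1.29] | 1.6
rot [0. 0. 0.] | 0.0  shift cm [ -0. -12.   0.] | 12.0
```

View pics/c2.png

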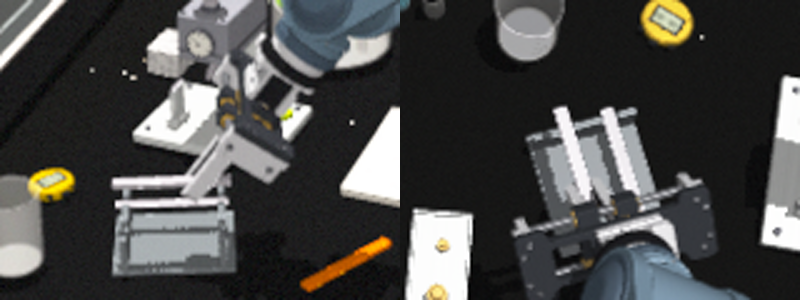

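Both pictures show the thick beam lifted level in the jaws. In the side crop it runs from (115,183) to (230,181), and the thin one is still in its notch. Next is the move to a staging pose on the rig's open side.

>>> send_rows:
  rows:
    - {"ax": 0.053,"ay": -0.001,"az": 0.0725,"x": 0,"y": 0,"z": 0,"jaw": -1}
    - {"ax": 0.053,"ay": -0.001,"az": 0.0725,"x": 0,"y": 0,"z": 0,"jaw": -1}
    - {"ax": 0.053,"ay": -0.001,"az": 0.0725,"x": 0,"y": 0,"z": 0,"jaw": -1}
    - {"ax": 0.053,"ay": -0.001,"az": 0.0725,"x": 0,"y": 0,"z": 0,"jaw": -1}
    - {"ax": 0.053,"ay": 0,"az": 0.0725,"x": 0,"y": 0,"z": 0,"jaw": -1}
    - {"ax": 0,"ay": 0,"az": 0,"x": 0,"y": 0,"z": 0,"jaw": -1}
    - {"ax": 0,"ay": 0,"az": 0,"x": 0,"y": 0,"z": 0,"jaw": -1}

```text
time_s: 6.05
ee_pos: [0.5956, 0.1606, 0.0958]
eef_rot: [-0.007, 0.953, 0.001, 0.303]
wrist_force: [-0.5, -0.3, -1.3]
opening: 0.0126
grasp_force: 30.0
```

>>> send_rows:
  rows:
    - {"ax": 0,"ay": 0,"az": 0,"x": -0.88,"y": -1.98,"z": 0.62,"jaw": -1}
    - {"ax": 0,"ay": 0,"az": 0,"x": -0.88,"y": -1.98,"z": 0.62,"jaw": -1}
    - {"ax": 0,"ay": 0,"az": 0,"x": -0.88,"y": -1.98,"z": 0.62,"jaw": -1}
    - {"ax": 0,"ay": 0,"az": 0,"x": -0.88,"y": -1.98,"z": 0.62,"jaw": -1}
    - {"ax": 0,"ay": 0,"az": 0,"x": -0.88,"y": -1.98,"z": 0.62,"jaw": -1}
    - {"ax": 0,"ay": 0,"az": 0,"x": -0.88,"y": -1.98,"z": 0.62,"jaw": -1}
    - {"ax": 0,"ay": 0,"az": 0,"x": 0,"y": 0,"z": 0,"jaw": -1}
    - {"ax": 0,"ay": 0,"az": 0,"x": 0,"y": 0,"z": 0,"jaw": -1}

```text
time_s: 6.72
ee_pos: [0.6621, 0.0408, 0.0969]
eef_rot: [-0.005, 0.953, 0.001, 0.304]
wrist_force: [-0.1, 0.1, -0.2]
opening: 0.0123
grasp_force: 30.0
```

```bash
python3 - <<'E'
from h import *
c=snap('side','side3.png');d=snap('top','top3.png')
a=c['frame'][140:260,250:410,::-1];b=d['frame'][160:280,360:520,::-1]
cv2.imwrite('pics/c3.png',np.hstack([cv2.resize(a,(400,300),interpolation=2),cv2.resize(b,(400,300),interpolation=2)]))
N=tilt(-8.2,36)
plan((at(RIG,-.028,.12,.084),N),(at(RIG,-.028,0,.084),N))
# beam in hand from top depth, expected and seen
for n,c in(('top',d),('side',c)):
    pc=cloud(c);p=pc.reshape(-1,3);o=at(RIG,0,.12,.1);a=np.radians(-8.2)
    l=(p-o)@np.array([[np.cos(a),-np.sin(a),0],[np.sin(a),np.cos(a),0],[0,0,1]])
    m=(abs(l[:,1])<.012)&(abs(l[:,2])<.02)&(l[:,0]>-.01)&(l[:,0]<.1); k=l[m]
    print(n,len(k),'x max',k[:,0].max().round(4),'yfit',np.polyfit(k[:,0],k[:,1],1).round(4),'zfit',np.polyfit(k[:,0],k[:,2],1).round(4))
E
```

```text
t 6.82 tcp [0.6612 0.0424 0.0965] op 0.0124 F [ 0.4  0.6 -0.8] g 30.0 q [-0.14  0.16  2.01  0.24  0.37 -1.93]
rot [ 0.0889 -0.0119  0.126 ] | 0.155  shift cm [ 2.11 -1.07  0.21] | 2.4
rot [0. 0. 0.] | 0.0  shift cm [ -0. -12.   0.] | 12.0
top 42 x max 0.0263 yfit [0.3086 0.0049] zfit [-0.3173  0.0044]
side 8 x max 0.0277 yfit [0.2064 0.0053] zfit [-0.259   0.0039]
```

View pics/c3.png

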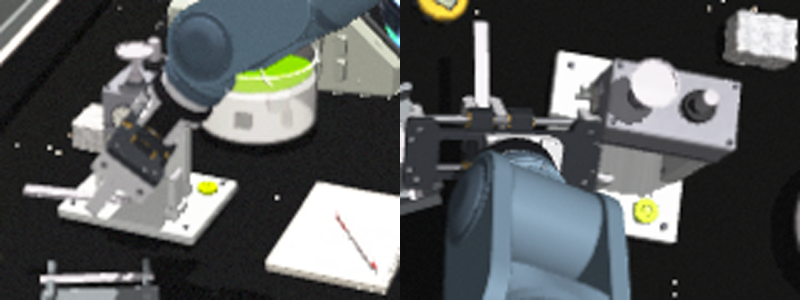

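The beam is held out to the left of the rig, top crop (482,62). Some of the rotation was rate-limited, so I'll finish it slowly.

>>> send_rows:
  rows:
    - {"ax": 0.0148,"ay": -0.002,"az": 0.021,"x": 0,"y": 0,"z": 0,"jaw": -1}
    - {"ax": 0.0148,"ay": -0.002,"az": 0.021,"x": 0,"y": 0,"z": 0,"jaw": -1}
    - {"ax": 0.0148,"ay": -0.002,"az": 0.021,"x": 0,"y": 0,"z": 0,"jaw": -1}
    - {"ax": 0.0148,"ay": -0.002,"az": 0.021,"x": 0,"y": 0,"z": 0,"jaw": -1}
    - {"ax": 0.0148,"ay": -0.002,"az": 0.021,"x": 0,"y": 0,"z": 0,"jaw": -1}
    - {"ax": 0.0148,"ay": -0.002,"az": 0.021,"x": 0,"y": 0,"z": 0,"jaw": -1}
    - {"ax": 0,"ay": 0,"az": 0,"x": 0,"y": 0,"z": 0,"jaw": -1}
    - {"ax": 0,"ay": 0,"az": 0,"x": 0,"y": 0,"z": 0,"jaw": -1}

```text
time_s: 7.48
ee_pos: [0.6614, 0.0433, 0.0969]
eef_rot: [0.067, 0.949, -0.022, 0.309]
wrist_force: [-0.2, -1.3, -1.1]
opening: 0.0123
grasp_force: 30.0
```

```bash
python3 - <<'E'
from h import *
N=tilt(-8.2,36)
plan((at(RIG,-.028,.12,.084),N),(at(RIG,-.028,0,.084),N))
for n in('top','side'):
    c=snap(n); pc=cloud(c);p=pc.reshape(-1,3);o=at(RIG,0,.12,.1)+0;a=np.radians(-8.2)
    s=env.get_state();g=np.array(s['ee_pos']);o=g
    l=(p-o)@np.array([[np.cos(a),-np.sin(a),0],[np.sin(a),np.cos(a),0],[0,0,1]])
    m=(abs(l[:,1])<.012)&(abs(l[:,2])<.02)&(l[:,0]>.025)&(l[:,0]<.12); k=l[m]
    print(n,len(k),'rel TCP: x max',k[:,0].max().round(4),'yfit',np.polyfit(k[:,0],k[:,1],1).round(4),'zfit',np.polyfit(k[:,0],k[:,2],1).round(4))
E
```

```text
t 7.48 tcp [0.6614 0.0433 0.0969] op 0.0123 F [-0.2 -1.3 -1.1] g 30.0 q [-0.09  0.17  2.01 -0.08  0.34 -1.45]
rot [0.0011 0.0007 0.0016] | 0.002  shift cm [ 2.13 -1.16  0.24] | 2.4
rot [0. 0. 0.] | 0.0  shift cm [ -0. -12.   0.] | 12.0
top 136 rel TCP: x max 0.0923 yfit [-0.0073  0.0024] zfit [-0.009   0.0062]
side 73 rel TCP: x max 0.0882 yfit [0.0192 0.0039] zfit [-0.0026  0.0032]
```

>>> send_rows:
  rows:
    - {"ax": 0,"ay": 0,"az": 0,"x": 1.06,"y": -0.58,"z": 0.12,"jaw": -1}
    - {"ax": 0,"ay": 0,"az": 0,"x": 1.06,"y": -0.58,"z": 0.12,"jaw": -1}
    - {"ax": 0,"ay": 0,"az": 0,"x": 0,"y": 0,"z": 0,"jaw": -1}
    - {"ax": 0,"ay": 0,"az": 0,"x": 0,"y": 0,"z": 0,"jaw": -1}

```text
time_s: 7.92
ee_pos: [0.6437, 0.0325, 0.0818]
eef_rot: [0.069, 0.949, -0.022, 0.308]
wrist_force: [0.5, -0.6, -0.8]
opening: 0.0126
grasp_force: 30.0
```

```bash
python3 - <<'E'
from h import *
N=tilt(-8.2,36)
plan((at(RIG,-.028,.07,.084),N),(at(RIG,-.028,-.001,.084),N))
E
```

```text
t 7.92 tcp [0.6437 0.0325 0.0818] op 0.0126 F [ 0.5 -0.6 -0.8] g 30.0 q [-0.12  0.16  2.06 -0.05  0.3  -1.5 ]
rot [-0.0008 -0.0004 -0.001 ] | 0.001  shift cm [-0.05 -4.84 -0.04] | 4.8
rot [0. 0. 0.] | 0.0  shift cm [ 0.  -7.1 -0. ] | 7.1
```

>>> send_rows:
  rows:
    - {"ax": 0,"ay": 0,"az": 0,"x": -0.05,"y": -1.2,"z": -0.04,"jaw": -1}
    - {"ax": 0,"ay": 0,"az": 0,"x": 0,"y": -1.2,"z": 0,"jaw": -1}
    - {"ax": 0,"ay": 0,"az": 0,"x": 0,"y": -1.2,"z": 0,"jaw": -1}
    - {"ax": 0,"ay": 0,"az": 0,"x": 0,"y": -1.2,"z": 0,"jaw": -1}
    - {"ax": 0,"ay": 0,"az": 0,"x": 0,"y": 0,"z": 0,"jaw": -1}
    - {"ax": 0,"ay": 0,"az": 0,"x": 0,"y": 0,"z": 0,"jaw": -1}

```text
time_s: 8.42
ee_pos: [0.6386, -0.0152, 0.084]
eef_rot: [0.069, 0.948, -0.022, 0.309]
wrist_force: [-0.6, -0.0, -1.0]
opening: 0.0123
grasp_force: 30.0
```

```bash
python3 - <<'E'
from h import *
N=tilt(-8.2,36)
plan((at(RIG,-.028,-.001,.084),N))
c=snap('side','side4.png');d=snap('top','top4.png')
a=c['frame'][150:240,260:360,::-1];b=d['frame'][165:255,400:500,::-1]
cv2.imwrite('pics/c4.png',np.hstack([cv2.resize(a,(400,360),interpolation=2),cv2.resize(b,(400,360),interpolation=2)]))
E
```

```text
t 8.42 tcp [ 0.6386 -0.0152  0.084 ] op 0.0123 F [-0.6 -0.  -1. ] g 30.0 q [-0.22  0.13  2.08  0.15  0.3  -1.77]
rot [-0.001   0.0024 -0.0015] | 0.003  shift cm [ 0.22 -7.14  0.04] | 7.1
```

View pics/c4.png

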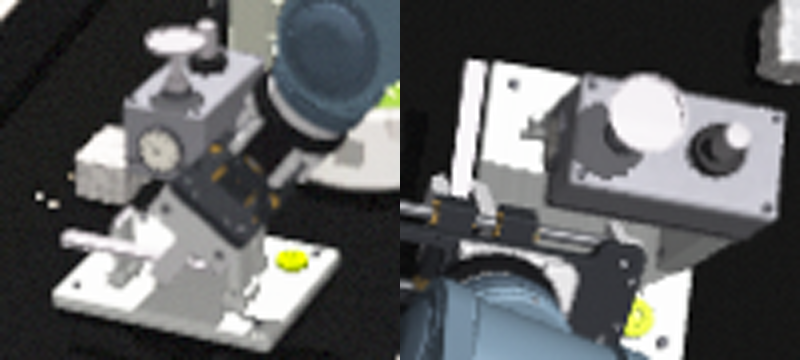

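The beam is parallel to the plate's left edge, with the body in front of the head and a visible gap. I'll insert it now.

>>> send_rows:
  rows:
    - {"ax": 0,"ay": 0.002,"az": 0,"x": 0.11,"y": -1.2,"z": 0.02,"jaw": -1}
    - {"ax": 0,"ay": 0,"az": 0,"x": 0.11,"y": -1.2,"z": 0.02,"jaw": -1}
    - {"ax": 0,"ay": 0,"az": 0,"x": 0,"y": -1.2,"z": 0,"jaw": -1}
    - {"ax": 0,"ay": 0,"az": 0,"x": 0,"y": -1.2,"z": 0,"jaw": -1}
    - {"ax": 0,"ay": 0,"az": 0,"x": 0,"y": 0,"z": 0,"jaw": -1}
    - {"ax": 0,"ay": 0,"az": 0,"x": 0,"y": 0,"z": 0,"jaw": -1}

```text
time_s: 9.02
ee_pos: [0.6299, -0.0618, 0.082]
eef_rot: [0.068, 0.949, -0.022, 0.308]
wrist_force: [-0.6, 0.5, -1.1]
opening: 0.0124
grasp_force: 30.0
```

```bash
python3 - <<'E'
from h import *
N=tilt(-8.2,36)
plan((at(RIG,-.028,-.001,.084),N),(at(RIG,-.028,-.001,.0782),N))
E
```

```text
t 9.02 tcp [ 0.6299 -0.0618  0.082 ] op 0.0124 F [-0.6  0.5 -1.1] g 30.0 q [-0.32  0.12  2.1   0.33  0.32 -2.03]
rot [-0.0005 -0.0004 -0.0009] | 0.001  shift cm [-0.06 -2.41 -0.01] | 2.4
rot [0. 0. 0.] | 0.0  shift cm [0.34 0.   0.47] | 0.6
```

>>> send_rows:
  rows:
    - {"ax": 0,"ay": 0,"az": 0,"x": -0.06,"y": -0.8,"z": 0,"jaw": -1}
    - {"ax": 0,"ay": 0,"az": 0,"x": 0,"y": -0.8,"z": 0,"jaw": -1}
    - {"ax": 0,"ay": 0,"az": 0,"x": 0,"y": -0.8,"z": 0,"jaw": -1}
    - {"ax": 0,"ay": 0,"az": 0,"x": 0,"y": 0,"z": 0,"jaw": -1}
    - {"ax": 0,"ay": 0,"az": 0,"x": 0,"y": 0,"z": 0,"jaw": -1}

```text
time_s: 9.43
ee_pos: [0.6269, -0.0851, 0.0822]
eef_rot: [0.068, 0.949, -0.022, 0.308]
wrist_force: [0.1, -0.2, -0.9]
opening: 0.0128
grasp_force: 30.0
```

```bash
python3 - <<'E'
from h import *
N=tilt(-8.2,36)
plan((at(RIG,-.028,-.001,.0782),N))
a=np.radians(-8.2);o=at(RIG,0,0,0)
for n in('side','top'):
    c=snap(n,n+'5.png'); l=(cloud(c).reshape(-1,3)-o)@np.array([[np.cos(a),-np.sin(a),0],[np.sin(a),np.cos(a),0],[0,0,1]])
    m=(abs(l[:,1])<.025)&(l[:,2]>.072)&(l[:,2]<.095)&(abs(l[:,0])<.08);k=l[m]
    for s_ in(1,-1):
        q=k[k[:,0]*s_>.036]; print(n,s_,len(q))
        if len(q)>3: print('  x',np.percentile(q[:,0],[2,98]).round(4),'y',np.percentile(q[:,1],[5,50,95]).round(4),'z',np.percentile(q[:,2],[5,50,95]).round(4))
    # support fronts below the beam
    m=(abs(l[:,1])<.03)&(l[:,2]>.035)&(l[:,2]<.07)&(abs(abs(l[:,0])-.051)<.012);k=l[m]
    for s_ in(1,-1):
        q=k[k[:,0]*s_>0]
        if len(q)>3: print('  support',s_,len(q),'x',np.percentile(q[:,0],[5,50,95]).round(4),'y',np.percentile(q[:,1],[5,50,95]).round(4))
i=load('side5')['frame'][150:240,260:360,::-1];j=load('top5')['frame'][165:255,400:500,::-1]
cv2.imwrite('pics/c5.png',np.hstack([cv2.resize(i,(400,360),interpolation=2),cv2.resize(j,(400,360),interpolation=2)]))
E
```

```text
t 9.43 tcp [ 0.6269 -0.0851  0.0822] op 0.0128 F [ 0.1 -0.2 -0.9] g 30.0 q [-0.37  0.12  2.1   0.41  0.34 -2.15]
rot [-0.     -0.0007 -0.0003] | 0.001  shift cm [ 0.33 -0.06  0.46] | 0.6
side 1 36
  x [0.0367 0.0623] y [-0.0056  0.0043  0.0109] z [0.0735 0.084  0.088 ]
side -1 40
  x [-0.0616 -0.0366] y [-0.0029  0.008   0.0213] z [0.0731 0.0848 0.0917]
  support 1 62 x [0.0464 0.0486 0.054 ] y [-0.0118  0.0076  0.017 ]
  support -1 60 x [-0.0557 -0.0531 -0.0464] y [-0.0099  0.0119  0.0193]
top 1 2
top -1 1
  support 1 10 x [0.0461 0.05   0.0542] y [0.0137 0.0152 0.0164]
  support -1 19 x [-0.0583 -0.0544 -0.0496] y [0.0069 0.0125 0.0151]
```

View pics/c5.png

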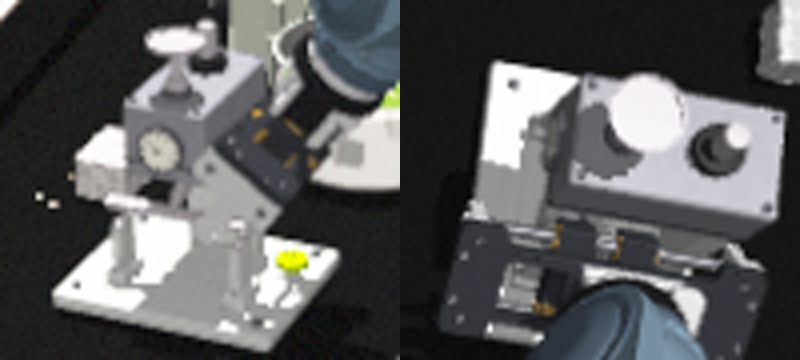

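The beam lies across above both supports, in the side crop from (105,202) to about (240,225). Lower and release.

>>> send_rows:
  rows:
    - {"ax": 0,"ay": 0,"az": 0,"x": 0.16,"y": -0.03,"z": 0.23,"jaw": -1}
    - {"ax": 0,"ay": 0,"az": 0,"x": 0.16,"y": -0.03,"z": 0.22,"jaw": -1}
    - {"ax": 0,"ay": 0,"az": 0,"x": 0,"y": 0,"z": 0,"jaw": -1}
    - {"ax": 0,"ay": 0,"az": 0,"x": 0,"y": 0,"z": 0,"jaw": -1}

```text
time_s: 9.87
ee_pos: [0.6266, -0.0861, 0.0763]
eef_rot: [0.068, 0.949, -0.022, 0.308]
wrist_force: [-0.4, -0.1, -1.8]
opening: 0.0122
grasp_force: 30.0
```

```bash
python3 - <<'E'
from h import *
N=tilt(-8.2,36)
plan((at(RIG,-.028,-.001,.0782),N))
E
```

```text
t 9.87 tcp [ 0.6266 -0.0861  0.0763] op 0.0122 F [-0.4 -0.1 -1.8] g 30.0 q [-0.37  0.13  2.1   0.43  0.33 -2.17]
rot [-0.0001 -0.0011 -0.0005] | 0.001  shift cm [-0.03  0.05 -0.01] | 0.1
```

>>> send_rows:
  rows:
    - {"ax": 0,"ay": 0,"az": 0,"x": 0.03,"y": 0,"z": 0.04,"jaw": -1}
    - {"ax": 0,"ay": 0,"az": 0,"x": 0,"y": 0,"z": 0,"jaw": -0.7}
    - {"ax": 0,"ay": 0,"az": 0,"x": 0,"y": 0,"z": 0,"jaw": -0.65}
    - {"ax": 0,"ay": 0,"az": 0,"x": 0,"y": 0,"z": 0,"jaw": -0.6}
    - {"ax": 0,"ay": 0,"az": 0,"x": 0,"y": 0,"z": 0,"jaw": -0.55}
    - {"ax": 0,"ay": 0,"az": 0,"x": 0,"y": 0,"z": 0,"jaw": -0.5}
    - {"ax": 0,"ay": 0,"az": 0,"x": 0,"y": 0,"z": 0,"jaw": -0.5}
    - {"ax": 0,"ay": 0,"az": 0,"x": 0,"y": 0,"z": 0,"jaw": -0.5}
  grip_force: 15

```text
time_s: 10.53
ee_pos: [0.6267, -0.0864, 0.0762]
eef_rot: [0.068, 0.949, -0.022, 0.308]
wrist_force: [0.5, 0.6, -0.8]
opening: 0.0238
grasp_force: 0.0
```

```bash
cat > chk.py <<'E'
from h import *
import sys
plan()
a=np.radians(-8.2);o=at(RIG,0,0,0);T=np.array([[np.cos(a),-np.sin(a),0],[np.sin(a),np.cos(a),0],[0,0,1]])
for n in('side','top'):
    c=snap(n,n+sys.argv[1]+'.png'); l=((cloud(c)-o)@T)
    q=l.reshape(-1,3);b=q[(abs(q[:,1])<.03)&(q[:,2]>.069)&(q[:,2]<.09)&(abs(q[:,0])<.08)]
    for lo,hi in((-.08,-.055),(-.045,-.02),(.02,.045),(.055,.08),(.036,.08)):
        k=b[(b[:,0]>lo)&(b[:,0]<hi)]
        if len(k)>3: print(n,lo,hi,len(k),'x',k[:,0].min().round(4),k[:,0].max().round(4),'y',np.percentile(k[:,1],[5,50,95]).round(4),'z',np.percentile(k[:,2],[5,50,95]).round(4))
    s=q[(abs(q[:,1])<.03)&(q[:,2]>.03)&(q[:,2]<.068)&(abs(abs(q[:,0])-.051)<.012)]
    for sg in(1,-1):
        k=s[s[:,0]*sg>0]
        if len(k)>3: print(n,'support',sg,len(k),'x',np.percentile(k[:,0],[5,50,95]).round(4),'y',np.percentile(k[:,1],[5,50,95]).round(4))
E
python3 chk.py 6
```

```text
t 10.53 tcp [ 0.6267 -0.0864  0.0762] op 0.0238 F [ 0.5  0.6 -0.8] g 0.0 q [-0.37  0.13  2.1   0.43  0.32 -2.17]
side -0.08 -0.055 11 x -0.0629 -0.0551 y [-0.0021  0.0061  0.0167] z [0.0711 0.0787 0.0809]
side -0.045 -0.02 48 x -0.045 -0.0205 y [0.0031 0.0224 0.028 ] z [0.0703 0.0806 0.0891]
side 0.02 0.045 24 x 0.0226 0.0443 y [-0.0036  0.0029  0.0117] z [0.0745 0.0797 0.0831]
side 0.055 0.08 8 x 0.0553 0.0651 y [-0.0088  0.0007  0.0071] z [0.0746 0.0779 0.0802]
side 0.036 0.08 37 x 0.036 0.0651 y [-0.0047  0.0045  0.014 ] z [0.0705 0.0782 0.0827]
side support 1 70 x [0.0439 0.0483 0.055 ] y [-0.0117  0.0092  0.0184]
side support -1 70 x [-0.06  -0.053 -0.046] y [-0.0119  0.0095  0.0215]
top -0.045 -0.02 33 x -0.0342 -0.0201 y [-0.0203 -0.0034  0.0223] z [0.0733 0.0828 0.0887]
top support 1 23 x [0.0438 0.0488 0.0578] y [0.0098 0.0151 0.0172]
top support -1 17 x [-0.0596 -0.0552 -0.0493] y [0.01   0.0142 0.0181]
```

Released with no contact force. Back out along the tool axis.

>>> send_rows:
  rows:
    - {"ax": 0,"ay": 0,"az": 0,"x": 0,"y": 0,"z": -0.8,"jaw": -0.5}
    - {"ax": 0,"ay": 0,"az": 0,"x": 0,"y": 0,"z": -1.2,"jaw": -0.5}
    - {"ax": 0,"ay": 0,"az": 0,"x": 0,"y": 0,"z": -2,"jaw": -0.5}
    - {"ax": 0,"ay": 0,"az": 0,"x": 0,"y": 0,"z": -2,"jaw": -0.5}
    - {"ax": 0,"ay": 0,"az": 0,"x": 0,"y": 0,"z": -2,"jaw": -0.5}
    - {"ax": 0,"ay": 0,"az": 0,"x": 0,"y": 0,"z": -2,"jaw": -0.5}
    - {"ax": 0,"ay": 0,"az": 0,"x": 0,"y": 0,"z": -2,"jaw": -0.5}
    - {"ax": 0,"ay": 0,"az": 0,"x": 0,"y": 0,"z": -2,"jaw": -0.5}

```text
time_s: 11.3
ee_pos: [0.5443, -0.0744, 0.1904]
eef_rot: [0.068, 0.949, -0.022, 0.308]
wrist_force: [1.3, 0.1, -0.4]
opening: 0.0233
grasp_force: 0.0
```

```bash
python3 chk.py 7; python3 - <<'E'
from h import *
i=load('side7')['frame'][150:240,260:360,::-1]
cv2.imwrite('pics/c7.png',cv2.resize(i,(660,594),interpolation=2))
V=tilt(0,0)
plan((np.array([.5045,.307,.2]),V))
E
```

```text
t 11.3 tcp [ 0.5443 -0.0744  0.1904] op 0.0233 F [ 1.3  0.1 -0.4] g 0.0 q [-0.42 -0.31  2.25  0.29  0.6  -2.04]
side -0.08 -0.055 17 x -0.0654 -0.0553 y [-0.0082  0.0045  0.0105] z [0.0718 0.0786 0.0817]
side -0.045 -0.02 30 x -0.0446 -0.021 y [-0.0055  0.0031  0.0094] z [0.0744 0.079  0.0821]
side 0.02 0.045 23 x 0.021 0.0422 y [-0.0038  0.0051  0.0111] z [0.0757 0.0794 0.0821]
side 0.055 0.08 9 x 0.0569 0.065 y [-0.0035  0.0019  0.0062] z [0.0741 0.0784 0.0797]
side 0.036 0.08 38 x 0.036 0.065 y [-0.0042  0.0038  0.014 ] z [0.0714 0.0778 0.0808]
side support 1 79 x [0.0427 0.0487 0.0548] y [-0.0126  0.0086  0.0205]
side support -1 73 x [-0.057  -0.0534 -0.0467] y [-0.0113  0.0108  0.0209]
top -0.08 -0.055 18 x -0.0635 -0.0552 y [-0.0062 -0.0001  0.0058] z [0.0734 0.0802 0.0851]
top -0.045 -0.02 46 x -0.0449 -0.021 y [-0.0059 -0.0003  0.004 ] z [0.0776 0.0815 0.0848]
top support 1 24 x [0.0443 0.0491 0.0565] y [0.0094 0.0146 0.0173]
top support -1 73 x [-0.0595 -0.0548 -0.046 ] y [-0.0144  0.0075  0.0167]
t 11.4 tcp [ 0.5458 -0.075   0.193 ] op 0.0237 F [ 0.5 -0.6  0.2] g 0.0 q [-0.42 -0.31  2.25  0.29  0.6  -2.04]
rot [-0.0475  0.6327 -0.1387] | 0.649  shift cm [ 4.13 38.2  -0.5 ] | 38.4
```

View pics/c7.png

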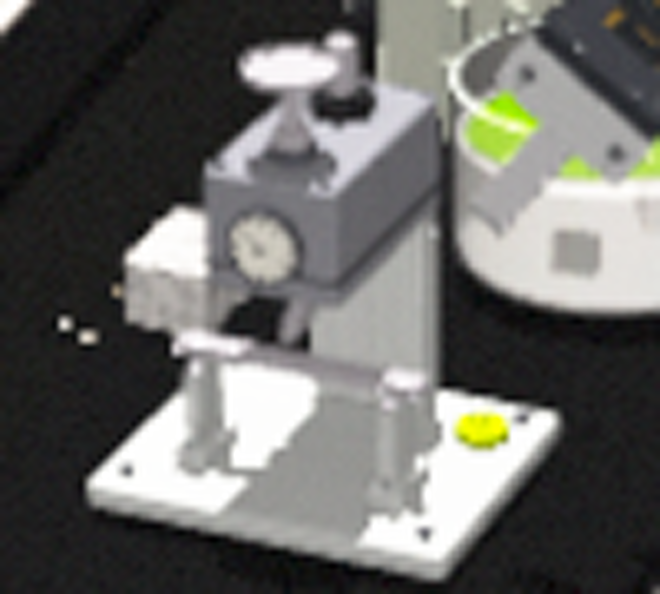

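The crop shows the beam resting flat on both support tops, from (175,345) to (425,380). The nose is above it at (293,320). Depth puts the beam centre within about 1 mm of mid-span, both along and across. That was the tenth picture, so from here I work on numbers only. Next is the weight.

```bash
python3 - <<'E'
from h import *
V=tilt(-5,0)
plan((np.array([.5045,.307,.19]),V),(np.array([.5045,.307,.08]),V))
E
```

```text
t 11.4 tcp [ 0.5458 -0.075   0.193 ] op 0.0237 F [ 0.5 -0.6  0.2] g 0.0 q [-0.42 -0.31  2.25  0.29  0.6  -2.04]
rot [-0.0198  0.6338 -0.0543] | 0.636  shift cm [ 7.44 37.69  0.5 ] | 38.4
rot [0. 0. 0.] | 0.0  shift cm [ 0.  0. 11.] | 11.0
```

>>> send_rows:
  rows:
    - {"ax": -0.0025,"ay": 0.079,"az": -0.0068,"x": 0,"y": 0,"z": 0,"jaw": -0.04}
    - {"ax": -0.0025,"ay": 0.079,"az": -0.0068,"x": 0,"y": 0,"z": 0,"jaw": -0.04}
    - {"ax": -0.0025,"ay": 0.079,"az": -0.0068,"x": 0,"y": 0,"z": 0,"jaw": -0.04}
    - {"ax": -0.0025,"ay": 0.079,"az": -0.0068,"x": 0,"y": 0,"z": 0,"jaw": -0.04}
    - {"ax": -0.0025,"ay": 0.079,"az": -0.0068,"x": 0,"y": 0,"z": 0,"jaw": -0.04}
    - {"ax": -0.0025,"ay": 0.079,"az": -0.0068,"x": 0,"y": 0,"z": 0,"jaw": -0.04}
    - {"ax": -0.0025,"ay": 0.079,"az": -0.0068,"x": 0,"y": 0,"z": 0,"jaw": -0.04}
    - {"ax": -0.0025,"ay": 0.079,"az": -0.0068,"x": 0,"y": 0,"z": 0,"jaw": -0.04}

```text
time_s: 12.07
ee_pos: [0.5455, -0.0746, 0.1885]
eef_rot: [0.043, 0.999, 0.001, -0.004]
wrist_force: [-0.3, -0.4, 0.2]
opening: 0.0452
grasp_force: 0.0
```

>>> send_rows:
  rows:
    - {"ax": 0,"ay": 0,"az": 0,"x": 0.62,"y": 3.1,"z": 0,"jaw": -0.04}
    - {"ax": 0,"ay": 0,"az": 0,"x": 0.62,"y": 3.1,"z": 0,"jaw": -0.04}
    - {"ax": 0,"ay": 0,"az": 0,"x": 0.62,"y": 3.1,"z": 0,"jaw": -0.04}
    - {"ax": 0,"ay": 0,"az": 0,"x": 0.62,"y": 3.1,"z": 0,"jaw": -0.04}
    - {"ax": 0,"ay": 0,"az": 0,"x": 0.62,"y": 3.1,"z": 0,"jaw": -0.04}
    - {"ax": 0,"ay": 0,"az": 0,"x": 0.62,"y": 3.1,"z": 0,"jaw": -0.04}
    - {"ax": 0,"ay": 0,"az": 0,"x": 0.62,"y": 3.1,"z": 0,"jaw": -0.04}
    - {"ax": 0,"ay": 0,"az": 0,"x": 0.62,"y": 3.1,"z": 0,"jaw": -0.04}

```text
time_s: 12.73
ee_pos: [0.517, 0.1784, 0.189]
eef_rot: [0.043, 0.999, 0.001, -0.003]
wrist_force: [0.8, 0.2, 0.4]
opening: 0.0452
grasp_force: 0.0
```

>>> send_rows:
  rows:
    - {"ax": 0,"ay": 0,"az": 0,"x": 0.62,"y": 3.1,"z": 0,"jaw": -0.04}
    - {"ax": 0,"ay": 0,"az": 0,"x": 0.62,"y": 3.1,"z": 0,"jaw": -0.04}
    - {"ax": 0,"ay": 0,"az": 0,"x": 0.62,"y": 3.1,"z": 0,"jaw": -0.04}
    - {"ax": 0,"ay": 0,"az": 0,"x": 0.62,"y": 3.1,"z": 0,"jaw": -0.04}
    - {"ax": 0,"ay": 0,"az": 0,"x": 0,"y": 0,"z": 0,"jaw": -0.04}
    - {"ax": 0,"ay": 0,"az": 0,"x": 0,"y": 0,"z": 0,"jaw": -0.04}

```text
time_s: 13.23
ee_pos: [0.5029, 0.3036, 0.1892]
eef_rot: [0.042, 0.999, 0.001, -0.003]
wrist_force: [-0.0, -0.5, 0.6]
opening: 0.0449
grasp_force: 0.0
```

```bash
python3 - <<'E'
from h import *
V=tilt(-5,0)
plan((np.array([.5045,.307,.08]),V))
for n in('side','top'):
    c=snap(n,n+'8.png'); pc=cloud(c); hsv=cv2.cvtColor(c['frame'],cv2.COLOR_RGB2HSV)
    m=(hsv[...,1]>90)&(hsv[...,2]>60)&(pc[...,2]>.005)&(pc[...,2]<.045)&(abs(pc[...,0]-.505)<.09)&(abs(pc[...,1]-.307)<.03)
    k,l,st,ce=cv2.connectedComponentsWithStats(m.astype(np.uint8))
    for i in range(1,k):
        if st[i,4]>8: print(n,ce[i].round(1),st[i],pc[l==i].mean(0).round(4))
# knob/top ring edges in top0: brass extents at z .032 of the large weight
for n in('side0','top0'):
    c=load(n);hsv=cv2.cvtColor(c['frame'],cv2.COLOR_RGB2HSV)
    if n=='side0':
        # vertical axis: left/right outline columns -> ray through centre column mid-height (z .0175)
        print(onz(c,[317.3,317.0],[305.0,305.0],.0175).round(4))
    else: print(onz(c,284.5,267.0,.032).round(4), onz(c,284.5,267.0,.026).round(4))
E
```

```text
t 13.23 tcp [0.5029 0.3036 0.1892] op 0.0449 F [-0.  -0.5  0.6] g 0.0 q [ 0.35  0.13  1.75  0.    1.26 -1.14]
rot [ 0.0015 -0.0058  0.0032] | 0.007  shift cm [-0.13  0.35 11.12] | 11.1
side [297.5 301.5] [296 297   4   9  31] [0.558  0.3062 0.0167]
side [317.4 304.1] [314 297   8  15  98] [0.5039 0.3122 0.0233]
side [335.9 310. ] [333 305   7  10  62] [0.4547 0.3181 0.0192]
top [283.7 267.3] [281 266   7   4  23] [0.5041 0.3073 0.0346]
[[0.5051 0.3085 0.0175]
 [0.5059 0.3087 0.0175]]
[0.5053 0.3056 0.032 ] [0.5061 0.3059 0.026 ]
```

>>> send_rows:
  rows:
    - {"ax": 0.001,"ay": -0.006,"az": 0.003,"x": -0.2,"y": 0.33,"z": 2,"jaw": -0.04}
    - {"ax": 0,"ay": 0,"az": 0,"x": 0,"y": 0,"z": 2.5,"jaw": -0.04}
    - {"ax": 0,"ay": 0,"az": 0,"x": 0,"y": 0,"z": 2.5,"jaw": -0.04}
    - {"ax": 0,"ay": 0,"az": 0,"x": 0,"y": 0,"z": 2.5,"jaw": -0.04}
    - {"ax": 0,"ay": 0,"az": 0,"x": 0,"y": 0,"z": 2,"jaw": -0.04}
    - {"ax": 0,"ay": 0,"az": 0,"x": 0,"y": 0,"z": 0,"jaw": -0.04}
    - {"ax": 0,"ay": 0,"az": 0,"x": 0,"y": 0,"z": 0,"jaw": -0.04}

```text
time_s: 13.92
ee_pos: [0.5054, 0.3044, 0.0747]
eef_rot: [0.046, 0.999, 0.0, -0.0]
wrist_force: [0.4, -0.2, 0.0]
opening: 0.045
grasp_force: 0.0
```

```bash
python3 - <<'E'
from h import *
V=tilt(-5,0)
plan((np.array([.505,.307,.031]),V))
E
```

```text
t 13.92 tcp [0.5054 0.3044 0.0747] op 0.045 F [ 0.4 -0.2  0. ] g 0.0 q [ 0.35  0.28  1.8   0.    1.05 -1.13]
rot [ 0.0001 -0.0007 -0.0043] | 0.004  shift cm [0.07 0.26 4.57] | 4.6
```

>>> send_rows:
  rows:
    - {"ax": 0,"ay": 0,"az": 0,"x": 0.05,"y": 0.2,"z": 1.5,"jaw": -0.04}
    - {"ax": 0,"ay": 0,"az": 0,"x": 0,"y": 0,"z": 1.5,"jaw": -0.04}
    - {"ax": 0,"ay": 0,"az": 0,"x": 0,"y": 0,"z": 1.5,"jaw": -0.04}
    - {"ax": 0,"ay": 0,"az": 0,"x": 0,"y": 0,"z": 0,"jaw": -0.04}
    - {"ax": 0,"ay": 0,"az": 0,"x": 0,"y": 0,"z": 0,"jaw": -0.04}

```text
time_s: 14.33
ee_pos: [0.5064, 0.3076, 0.0318]
eef_rot: [0.045, 0.999, 0.001, 0.001]
wrist_force: [-0.2, 0.5, 0.4]
opening: 0.0451
grasp_force: 0.0
```

```bash
python3 - <<'E'
from h import *
V=tilt(-5,0)
plan((np.array([.505,.307,.031]),V))
E
```

```text
t 14.33 tcp [0.5064 0.3076 0.0318] op 0.0451 F [-0.2  0.5  0.4] g 0.0 q [ 0.35  0.35  1.81  0.    0.98 -1.13]
rot [ 0.0018  0.0027 -0.0032] | 0.005  shift cm [ 0.13 -0.08  0.28] | 0.3
```

>>> send_rows:
  rows:
    - {"ax": 0,"ay": 0,"az": 0,"x": 0.1,"y": -0.05,"z": 0.25,"jaw": -0.04}
    - {"ax": 0,"ay": 0,"az": 0,"x": 0,"y": 0,"z": 0,"jaw": -0.3}
    - {"ax": 0,"ay": 0,"az": 0,"x": 0,"y": 0,"z": 0,"jaw": -0.45}
    - {"ax": 0,"ay": 0,"az": 0,"x": 0,"y": 0,"z": 0,"jaw": -0.52}
    - {"ax": 0,"ay": 0,"az": 0,"x": 0,"y": 0,"z": 0,"jaw": -0.6}
    - {"ax": 0,"ay": 0,"az": 0,"x": 0,"y": 0,"z": 0,"jaw": -0.8}
    - {"ax": 0,"ay": 0,"az": 0,"x": 0,"y": 0,"z": 0,"jaw": -0.8}
    - {"ax": 0,"ay": 0,"az": 0,"x": 0,"y": 0,"z": 0,"jaw": -0.8}
  grip_force: 15

```text
time_s: 15.0
ee_pos: [0.5049, 0.3075, 0.0287]
eef_rot: [0.045, 0.999, 0.001, 0.001]
wrist_force: [-0.9, -1.2, 2.9]
opening: 0.0197
grasp_force: 15.0
```

```bash
python3 - <<'E'
from h import *
V=tilt(-5,0)
plan((np.array([.505,.307,.13]),V),(np.array([.54,.0,.29]),V))
E
```

```text
t 15.0 tcp [0.5049 0.3075 0.0287] op 0.0197 F [-0.9 -1.2  2.9] g 15.0 q [ 0.36  0.36  1.81  0.    0.97 -1.13]
rot [ 0.0014  0.0023 -0.0025] | 0.004  shift cm [-0.02 -0.04 -9.93] | 9.9
rot [0. 0. 0.] | 0.0  shift cm [ -6.16 -30.28 -16.  ] | 34.8
```

>>> send_rows:
  rows:
    - {"ax": 0,"ay": 0,"az": 0,"x": 0,"y": 0,"z": -1.5,"jaw": -0.8}
    - {"ax": 0,"ay": 0,"az": 0,"x": 0,"y": 0,"z": -3,"jaw": -0.8}
    - {"ax": 0,"ay": 0,"az": 0,"x": 0,"y": 0,"z": -3.5,"jaw": -0.8}
    - {"ax": 0,"ay": 0,"az": 0,"x": 0,"y": 0,"z": -3.5,"jaw": -0.8}
    - {"ax": 0,"ay": 0,"az": 0,"x": 0,"y": 0,"z": -3.5,"jaw": -0.8}
    - {"ax": 0,"ay": 0,"az": 0,"x": 0,"y": 0,"z": -3.5,"jaw": -0.8}
    - {"ax": 0,"ay": 0,"az": 0,"x": 0,"y": 0,"z": -3.5,"jaw": -0.8}
    - {"ax": 0,"ay": 0,"az": 0,"x": 0,"y": 0,"z": -3.5,"jaw": -0.8}

```text
time_s: 15.67
ee_pos: [0.5035, 0.307, 0.2843]
eef_rot: [0.045, 0.999, 0.001, 0.0]
wrist_force: [0.4, 0.2, -1.0]
opening: 0.0198
grasp_force: 15.0
```

```bash
python3 - <<'E'
from h import *
V=tilt(-5,0)
plan((np.array([.654,-.09,.290]),V))
E
```

```text
t 15.67 tcp [0.5035 0.307  0.2843] op 0.0198 F [ 0.4  0.2 -1. ] g 15.0 q [ 0.36  0.06  1.65  0.    1.43 -1.13]
rot [ 0.0013  0.0008 -0.0025] | 0.003  shift cm [-18.45 -38.24  -0.37] | 42.5
```

>>> send_rows:
  rows:
    - {"ax": 0,"ay": 0,"az": 0,"x": -1.3,"y": -2.7,"z": -0.03,"jaw": -0.8}
    - {"ax": 0,"ay": 0,"az": 0,"x": -1.3,"y": -2.7,"z": -0.03,"jaw": -0.8}
    - {"ax": 0,"ay": 0,"az": 0,"x": -1.3,"y": -2.7,"z": -0.03,"jaw": -0.8}
    - {"ax": 0,"ay": 0,"az": 0,"x": -1.3,"y": -2.7,"z": -0.03,"jaw": -0.8}
    - {"ax": 0,"ay": 0,"az": 0,"x": -1.3,"y": -2.7,"z": -0.03,"jaw": -0.8}
    - {"ax": 0,"ay": 0,"az": 0,"x": -1.3,"y": -2.7,"z": -0.03,"jaw": -0.8}
    - {"ax": 0,"ay": 0,"az": 0,"x": -1.3,"y": -2.7,"z": -0.03,"jaw": -0.8}
    - {"ax": 0,"ay": 0,"az": 0,"x": -1.3,"y": -2.7,"z": -0.03,"jaw": -0.8}

```text
time_s: 16.33
ee_pos: [0.5883, 0.0813, 0.2848]
eef_rot: [0.045, 0.999, 0.001, 0.0]
wrist_force: [1.4, 0.3, -1.9]
opening: 0.0198
grasp_force: 15.0
```

>>> send_rows:
  rows:
    - {"ax": 0,"ay": 0,"az": 0,"x": -1.3,"y": -2.7,"z": -0.03,"jaw": -0.8}
    - {"ax": 0,"ay": 0,"az": 0,"x": -1.3,"y": -2.7,"z": -0.03,"jaw": -0.8}
    - {"ax": 0,"ay": 0,"az": 0,"x": -1.3,"y": -2.7,"z": -0.03,"jaw": -0.8}
    - {"ax": 0,"ay": 0,"az": 0,"x": -1.3,"y": -2.7,"z": -0.03,"jaw": -0.8}
    - {"ax": 0,"ay": 0,"az": 0,"x": -1.3,"y": -2.7,"z": 0,"jaw": -0.8}
    - {"ax": 0,"ay": 0,"az": 0,"x": -1.0,"y": -2.0,"z": 0,"jaw": -0.8}
    - {"ax": 0,"ay": 0,"az": 0,"x": 0,"y": 0,"z": 0,"jaw": -0.8}
    - {"ax": 0,"ay": 0,"az": 0,"x": 0,"y": 0,"z": 0,"jaw": -0.8}

```text
time_s: 17.0
ee_pos: [0.6489, -0.0791, 0.2855]
eef_rot: [0.046, 0.999, 0.001, 0.0]
wrist_force: [0.2, 1.3, -1.4]
opening: 0.0201
grasp_force: 15.0
```

```bash
python3 - <<'E'
from h import *
V=tilt(-5,0)
plan((np.array([.654,-.09,.290]),V))
T=np.array([.654,-.09])
for n in('side','top'):
    c=snap(n,n+'9.png'); pc=cloud(c); hsv=cv2.cvtColor(c['frame'],cv2.COLOR_RGB2HSV)
    near=(np.linalg.norm(pc[...,:2]-T,axis=-1)<.03)
    m=near&(hsv[...,1]>90)&(pc[...,2]>.23)&(pc[...,2]<.32)
    p=pc[m]; vv,uu=np.nonzero(m)
    if m.sum()>5: print(n,'weight px',m.sum(),'u',uu.min(),uu.max(),uu.mean().round(1),'v',vv.min(),vv.max(),'pos',p.mean(0).round(4),'z',p[:,2].min().round(4),p[:,2].max().round(4))
    m=near&(pc[...,2]>.222)&(pc[...,2]<.236)&(hsv[...,1]<60); vv,uu=np.nonzero(m); p=pc[m]
    if m.sum()>5: print(n,'pan px',m.sum(),'u',uu.min(),uu.max(),(uu.min()+uu.max())/2,'v',vv.min(),vv.max(),'x',p[:,0].min().round(4),p[:,0].max().round(4),'y',p[:,1].min().round(4),p[:,1].max().round(4))
E
```

```text
t 17.0 tcp [ 0.6489 -0.0791  0.2855] op 0.0201 F [ 0.2  1.3 -1.4] g 15.0 q [-0.3   0.21  1.48  0.    1.45 -1.77]
rot [ 0.0022  0.0001 -0.0043] | 0.005  shift cm [-0.6  -1.04 -0.25] | 1.2
side weight px 30 u 300 307 304.5 v 143 153 pos [ 0.6455 -0.0748  0.2686] z 0.2591 0.2859
side pan px 90 u 296 310 303.0 v 157 164 x 0.632 0.6748 y -0.1141 -0.0613
top weight px 27 u 459 465 462.2 v 189 194 pos [ 0.6412 -0.0741  0.2776] z 0.2306 0.2881
top pan px 105 u 452 465 458.5 v 188 202 x 0.6319 0.6633 y -0.0976 -0.0661
```

>>> send_rows:
  rows:
    - {"ax": 0.001,"ay": 0,"az": -0.002,"x": -0.3,"y": -0.5,"z": 0,"jaw": -0.8}
    - {"ax": 0.001,"ay": 0,"az": -0.002,"x": -0.3,"y": -0.5,"z": 0,"jaw": -0.8}
    - {"ax": 0,"ay": 0,"az": 0,"x": 0,"y": 0,"z": 1.0,"jaw": -0.8}
    - {"ax": 0,"ay": 0,"az": 0,"x": 0,"y": 0,"z": 1.0,"jaw": -0.8}
    - {"ax": 0,"ay": 0,"az": 0,"x": 0,"y": 0,"z": 0.6,"jaw": -0.8}
    - {"ax": 0,"ay": 0,"az": 0,"x": 0,"y": 0,"z": 0,"jaw": -0.8}
    - {"ax": 0,"ay": 0,"az": 0,"x": 0,"y": 0,"z": 0,"jaw": -0.8}

```text
time_s: 17.68
ee_pos: [0.6537, -0.0886, 0.2594]
eef_rot: [0.043, 0.999, -0.0, -0.0]
wrist_force: [0.8, -0.6, -0.7]
opening: 0.0196
grasp_force: 15.0
```

```bash
cat > chk2.py <<'E'
from h import *
import sys
V=tilt(-5,0)
plan((np.array([.654,-.0895,.2435]),V))
T=np.array([.654,-.0895]); c0=load('side0')
for n in('side','top'):
    c=snap(n,n+sys.argv[1]+'.png'); pc=cloud(c); hsv=cv2.cvtColor(c['frame'],cv2.COLOR_RGB2HSV)
    near=(np.linalg.norm(pc[...,:2]-T,axis=-1)<.035)
    m=near&(hsv[...,1]>90)&(pc[...,2]>.2)&(pc[...,2]<.32); vv,uu=np.nonzero(m); p=pc[m]
    if m.sum()>5: print(n,'weight px',m.sum(),'u',uu.min(),uu.max(),'ctr',(uu.min()+uu.max())/2,'v',vv.min(),vv.max(),'pos',p.mean(0).round(4),'z',p[:,2].min().round(4),p[:,2].max().round(4))
    m=near&(pc[...,2]>.205)&(pc[...,2]<.236)&(hsv[...,1]<60)&(hsv[...,2]>150); vv,uu=np.nonzero(m); p=pc[m]
    if m.sum()>5: print(n,'pan px',m.sum(),'u',uu.min(),uu.max(),'ctr',(uu.min()+uu.max())/2,'v',vv.min(),vv.max(),'x',p[:,0].min().round(4),p[:,0].max().round(4),'y',p[:,1].min().round(4),p[:,1].max().round(4),'z',np.median(p[:,2]).round(4))
E
python3 chk2.py 10
```

```text
t 17.68 tcp [ 0.6537 -0.0886  0.2594] op 0.0196 F [ 0.8 -0.6 -0.7] g 15.0 q [-0.31  0.24  1.5  -0.    1.41 -1.79]
rot [-0.0002 -0.0003  0.0016] | 0.002  shift cm [-0.04 -0.08  1.79] | 1.8
side weight px 30 u 300 306 ctr 303.0 v 150 160 pos [ 0.6488 -0.0829  0.245 ] z 0.231 0.2595
side pan px 9 u 302 306 ctr 304.0 v 163 167 x 0.6411 0.657 y -0.0875 -0.0677 z 0.2136
top weight px 25 u 460 466 ctr 463.0 v 191 195 pos [ 0.6461 -0.0839  0.2541] z 0.235 0.2706
```

>>> send_rows:
  rows:
    - {"ax": 0,"ay": 0,"az": 0,"x": 0,"y": -0.04,"z": 0.3,"jaw": -0.8}
    - {"ax": 0,"ay": 0,"az": 0,"x": 0,"y": 0,"z": 0.3,"jaw": -0.8}
    - {"ax": 0,"ay": 0,"az": 0,"x": 0,"y": 0,"z": 0.3,"jaw": -0.8}
    - {"ax": 0,"ay": 0,"az": 0,"x": 0,"y": 0,"z": 0.3,"jaw": -0.8}
    - {"ax": 0,"ay": 0,"az": 0,"x": 0,"y": 0,"z": 0.3,"jaw": -0.8}
    - {"ax": 0,"ay": 0,"az": 0,"x": 0,"y": 0,"z": 0.2,"jaw": -0.8}
    - {"ax": 0,"ay": 0,"az": 0,"x": 0,"y": 0,"z": 0,"jaw": -0.8}
    - {"ax": 0,"ay": 0,"az": 0,"x": 0,"y": 0,"z": 0,"jaw": -0.8}

```text
time_s: 18.45
ee_pos: [0.654, -0.0893, 0.2433]
eef_rot: [0.043, 0.999, -0.0, 0.0]
wrist_force: [0.1, 1.1, -0.1]
opening: 0.0196
grasp_force: 15.0
```

```bash
python3 chk2.py 11
```

```text
t 18.45 tcp [ 0.654  -0.0893  0.2433] op 0.0196 F [ 0.1  1.1 -0.1] g 15.0 q [-0.31  0.25  1.51 -0.    1.38 -1.79]
rot [-0.0005  0.001   0.0014] | 0.002  shift cm [ 0.   -0.02  0.18] | 0.2
side weight px 30 u 300 306 ctr 303.0 v 154 164 pos [ 0.6493 -0.0842  0.2297] z 0.2179 0.2443
top weight px 22 u 458 463 ctr 460.5 v 193 197 pos [ 0.6466 -0.0852  0.2349] z 0.2189 0.2538
```

>>> send_rows:
  rows:
    - {"ax": 0,"ay": 0,"az": 0,"x": 0,"y": 0,"z": 0.1,"jaw": -0.8}
    - {"ax": 0,"ay": 0,"az": 0,"x": 0,"y": 0,"z": 0.1,"jaw": -0.8}
    - {"ax": 0,"ay": 0,"az": 0,"x": 0,"y": 0,"z": 0,"jaw": -0.8}
    - {"ax": 0,"ay": 0,"az": 0,"x": 0,"y": 0,"z": 0,"jaw": -0.8}

```text
time_s: 18.88
ee_pos: [0.6542, -0.0894, 0.2415]
eef_rot: [0.043, 0.999, -0.0, 0.001]
wrist_force: [0.0, 0.3, 0.1]
opening: 0.0199
grasp_force: 15.0
```

>>> send_rows:
  rows:
    - {"ax": 0,"ay": 0,"az": 0,"x": 0,"y": 0,"z": 0,"jaw": -0.54}
    - {"ax": 0,"ay": 0,"az": 0,"x": 0,"y": 0,"z": 0,"jaw": -0.5}
    - {"ax": 0,"ay": 0,"az": 0,"x": 0,"y": 0,"z": 0,"jaw": -0.45}
    - {"ax": 0,"ay": 0,"az": 0,"x": 0,"y": 0,"z": 0,"jaw": -0.4}
    - {"ax": 0,"ay": 0,"az": 0,"x": 0,"y": 0,"z": 0,"jaw": -0.35}
    - {"ax": 0,"ay": 0,"az": 0,"x": 0,"y": 0,"z": 0,"jaw": -0.3}
    - {"ax": 0,"ay": 0,"az": 0,"x": 0,"y": 0,"z": 0,"jaw": -0.3}
    - {"ax": 0,"ay": 0,"az": 0,"x": 0,"y": 0,"z": 0,"jaw": -0.3}

```text
time_s: 19.55
ee_pos: [0.6542, -0.0894, 0.2416]
eef_rot: [0.043, 0.999, -0.0, 0.001]
wrist_force: [-0.2, 0.4, 0.1]
opening: 0.0329
grasp_force: 0.0
```

```bash
python3 chk2.py 12
```

```text
t 19.55 tcp [ 0.6542 -0.0894  0.2416] op 0.0329 F [-0.2  0.4  0.1] g 0.0 q [-0.31  0.25  1.51 -0.    1.37 -1.79]
rot [-0.0007  0.0017  0.0014] | 0.002  shift cm [ 0.02 -0.01  0.01] | 0.0
side weight px 37 u 301 307 ctr 304.0 v 153 165 pos [ 0.6488 -0.0881  0.2313] z 0.2156 0.2501
side pan px 12 u 299 304 ctr 301.5 v 161 168 x 0.6459 0.6605 y -0.0726 -0.0573 z 0.2166
top weight px 32 u 456 463 ctr 459.5 v 193 198 pos [ 0.6481 -0.0846  0.2294] z 0.2157 0.242
```

Released, and the weight's height range shows it standing with the shaft down. I'll raise the gripper straight up and recheck.

>>> send_rows:
  rows:
    - {"ax": 0,"ay": 0,"az": 0,"x": 0,"y": 0,"z": -0.8,"jaw": -0.3}
    - {"ax": 0,"ay": 0,"az": 0,"x": 0,"y": 0,"z": -1.5,"jaw": -0.3}
    - {"ax": 0,"ay": 0,"az": 0,"x": 0,"y": 0,"z": -2.5,"jaw": -0.3}
    - {"ax": 0,"ay": 0,"az": 0,"x": 0,"y": 0,"z": -2.5,"jaw": -0.3}
    - {"ax": 0,"ay": 0,"az": 0,"x": 0,"y": 0,"z": -2.5,"jaw": -0.3}
    - {"ax": 0,"ay": 0,"az": 0,"x": 1.5,"y": 0,"z": -2,"jaw": -0.3}
    - {"ax": 0,"ay": 0,"az": 0,"x": 3,"y": 0,"z": 0,"jaw": -0.3}
    - {"ax": 0,"ay": 0,"az": 0,"x": 3,"y": 0,"z": 0,"jaw": -0.3}

```text
time_s: 20.32
ee_pos: [0.5793, -0.0831, 0.362]
eef_rot: [0.043, 0.999, -0.001, 0.003]
wrist_force: [0.2, 0.0, -0.1]
opening: 0.0329
grasp_force: 0.0
```

>>> send_rows:
  rows:
    - {"ax": 0,"ay": 0,"az": 0,"x": 3.5,"y": 0,"z": 0,"jaw": -0.3}
    - {"ax": 0,"ay": 0,"az": 0,"x": 3.5,"y": 0,"z": 0,"jaw": -0.3}
    - {"ax": 0,"ay": 0,"az": 0,"x": 3,"y": 0,"z": 0,"jaw": -0.3}
    - {"ax": 0,"ay": 0,"az": 0,"x": 3,"y": 0,"z": 0,"jaw": -0.3}
    - {"ax": 0,"ay": 0,"az": 0,"x": 0,"y": 0,"z": 0,"jaw": -0.3}
    - {"ax": 0,"ay": 0,"az": 0,"x": 0,"y": 0,"z": 0,"jaw": -0.3}
    - {"ax": 0,"ay": 0,"az": 0,"x": 0,"y": 0,"z": 0,"jaw": -0.3}

```text
time_s: 20.9
ee_pos: [0.4503, -0.0719, 0.36]
eef_rot: [0.043, 0.999, -0.001, 0.002]
wrist_force: [0.4, 0.1, 0.9]
opening: 0.0331
grasp_force: 0.0
```

```bash
python3 chk2.py 13; python3 chk.py 14
```

```text
t 20.9 tcp [ 0.4503 -0.0719  0.36  ] op 0.0331 F [0.4 0.1 0.9] g 0.0 q [-0.41 -0.31  1.86 -0.    1.6  -1.89]
rot [-0.0011  0.0032  0.0013] | 0.004  shift cm [-2.045e+01  2.000e-02  1.185e+01] | 23.6
side weight px 75 u 300 306 ctr 303.0 v 153 165 pos [ 0.653  -0.0821  0.2337] z 0.2145 0.2519
side pan px 54 u 297 310 ctr 303.5 v 162 168 x 0.6335 0.6763 y -0.1072 -0.0601 z 0.2152
top weight px 96 u 456 467 ctr 461.5 v 187 198 pos [ 0.6526 -0.0863  0.2377] z 0.2136 0.2548
top pan px 156 u 450 468 ctr 459.0 v 186 204 x 0.6318 0.6745 y -0.1093 -0.0655 z 0.216
t 21.0 tcp [ 0.4506 -0.0719  0.3594] op 0.0327 F [ 0.8 -0.6 -1.2] g 0.0 q [-0.41 -0.31  1.86 -0.    1.6  -1.89]
side -0.08 -0.055 15 x -0.0644 -0.0552 y [-0.0068  0.0011  0.0094] z [0.0714 0.0791 0.0826]
side -0.045 -0.02 29 x -0.0446 -0.0218 y [-0.0057  0.0036  0.0106] z [0.0749 0.0791 0.0827]
side 0.02 0.045 26 x 0.0201 0.0436 y [-0.0047  0.0052  0.0128] z [0.0751 0.0801 0.0826]
side 0.055 0.08 10 x 0.0552 0.0642 y [-0.0056  0.0003  0.0062] z [0.0735 0.078  0.0803]
side 0.036 0.08 36 x 0.0366 0.0642 y [-0.0075  0.0041  0.0136] z [0.0713 0.078  0.0804]
side support 1 73 x [0.0413 0.0486 0.0552] y [-0.0124  0.0073  0.0191]
side support -1 74 x [-0.0572 -0.0532 -0.046 ] y [-0.0089  0.0115  0.0195]
top -0.08 -0.055 19 x -0.0635 -0.0551 y [-0.0066 -0.0006  0.0054] z [0.0744 0.0826 0.0854]
top -0.045 -0.02 45 x -0.0437 -0.0204 y [-0.0054 -0.0007  0.0046] z [0.0783 0.0819 0.085 ]
top support 1 24 x [0.0439 0.0502 0.0577] y [0.0099 0.0148 0.0171]
top support -1 67 x [-0.0595 -0.0549 -0.0482] y [-0.0129  0.008   0.0177]
```

```bash
python3 -c "
from rig import job
print(job.close_job())"
```

```text
the job is handed in; nothing more can be done
None
```

I laid the thick beam flat on both supports and stood the 100 g weight on the pan, then handed the job in; no verdict came back. By camera depth, the beam centre and the weight are within about 2 mm of their targets and the loading shaft is down about 14 mm on the beam. The gripper is clear of everything.

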